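# Fit the lamp head on the bent rail of the copy stand

## Task

Get the copy stand ready to light the stone blade: thread the loose lamp head onto the free end of the bent rod, turning it to follow the bend, and slide it all the way round until it rests against the stop collar. Then swing the keeper fully shut behind it and let go, with the lamp head hanging upright. Never let the lamp head tip over, and leave the blade and the other things on the table where they are.

Things in the scene. Friction and masses are not known exactly. Their poses are not given: they have to be found in the camera images.
- stand: Fixed copy stand; origin on the table, x and y level, z up. A grey base plate (190 x 210 x 12 mm) bears one post (22 mm thick, at stand x 125, y 55 mm), which holds a level steel guide rod 14 mm thick, axis 165 mm above the table. From its free end the rod runs 60 mm straight along stand +y, bends right through a quarter circle (axis radius 110 mm, centre x 20, y -55), then runs along stand +x to the post
- rail_tip (a point): centre of the rounded free end of the rod, on its axis (stand x -90, y -115, z 165 mm; the rounding reaches 7 mm further); stand axes
- bend_start (a point): on the rod's axis, where the straight lead-in ends and the bend begins (stand x -90, y -55, z 165 mm); stand axes
- bend_mid (a point): on the rod's axis, half-way round the bend; stand axes
- bend_end (a point): on the rod's axis, where the bend ends and the last straight begins (stand x 20, y 55, z 165 mm); stand axes
- rail_home (a point): on the rod's axis: where the middle of the lamp head's bore is when its block touches the stop collar (stand x 70, y 55, z 165 mm, 50 mm past the end of the bend); stand axes. The stop collar is a fixed ring on the rod, 36 mm across, its face at stand x 95 mm, just before the post
- lamp_bore (a point): centre of the loose lamp head's bore; x along the bore, z up. The head (about 350 g, 120 mm high) stands on a black round lamp 60 mm across, 30 mm high; on it an aluminium block, 50 mm along the bore, 44 mm wide and high, with a 25 mm through bore, axis 52 mm above the underside; on top a grip tab. Both ends alike: either may go on first. On the rod it hangs upright by its weight, bore centre 5 mm low
- lamp_tab (a point): grip point on the lamp head's flat upright tab, 48 mm straight above the bore's centre and 20 mm below the tab's top. The tab is 36 mm long (x, along the bore), 14 mm thick (y) and rises 46 mm above the block; it is pinched across its thickness. Axes as lamp_bore
- keeper (a joint): angle of the keeper, a flat bar (10 mm wide) that swings level, 8 to 20 mm above the rod's axis. 0 = shut: bar along stand -y, square across the rod, 4 mm behind the block of a lamp head that is home. It grows, clockwise seen from above, as the bar swings away towards stand -x. Stops at 0 and 2.4 rad. Light friction (under 1 N at the handle), no spring: it stays where it is left
- keeper_pivot (a point): the keeper's upright pivot axis, at the height of the rod's axis (stand x 36, y 105, z 165 mm: 50 mm off the rod, on the outer side of the bend), on a post 16 mm thick; stand axes
- keeper_grip (a point): grip point on the keeper's upright round wooden handle, 18 mm thick, 50 mm high, standing from 20 to 70 mm above the rod's axis; this point is 48 mm above the rod's axis and 110 mm from the pivot axis, near the bar's outer end
- blade: grey stone blade, leaf-shaped, about 98 x 40 x 12 mm, lying on the stand's base plate under the rail; origin under its middle, x along the blade
- tape_roll: loose roll of paper tape lying flat, 100 mm across, hole 76 mm, 45 mm high; origin under its centre
- handle_a: loose turned wooden handle, 110 mm long, 30 mm thick, lying along its x; origin under its middle
- handle_b: loose turned wooden handle, 130 mm long, 30 mm thick, lying along its x; origin under its middle
- jar: amber glass jar with steel cap, 64 mm across, 85 mm high; origin under its centre
- mallet: hammer, 240 mm long, lying along its x
- scraper: spatula, 200 mm long, lying along its x
Mind the look-alikes: they are no part of the job. What is shaped like the part that bears lamp_bore but red or yellow is not meant.

How it is judged (in metres and radians):
On the way, in this order (a step that is already met when the one before it is completed fails the run):
1. the lamp head is on the rod at the start of the bend (distance between lamp_bore and bend_start below 0.03 m and angle between the x axis of lamp_bore and the y axis of bend_start, either way round below 0.6 rad).
2. the lamp head is home against the stop collar (within 9 mm) with the keeper still open (x of lamp_bore in the frame of rail_home above -0.009 m and distance between lamp_bore and rail_home below 0.014 m and angle between the x axis of lamp_bore and the x axis of rail_home, either way round below 0.25 rad and value of joint keeper above 0.6 rad), for 0.1 s.
3. the keeper is shut behind it (within 0.1 rad) (x of lamp_bore in the frame of rail_home above -0.009 m and distance between lamp_bore and rail_home below 0.014 m and angle between the x axis of lamp_bore and the x axis of rail_home, either way round below 0.25 rad and value of joint keeper below 0.1 rad), for 0.2 s.
At the end, for the whole second after the job is handed in: the lamp head hangs on the rod within 9 mm of the stop collar (bore centre within 14 mm of the home point, bore along the rod within 0.25 rad), upright within 0.3 rad, and the keeper is shut within 0.1 rad and at rest (all of step 3 and angle between lamp_bore's own z axis and vertical below 0.3 rad and velocity of joint keeper between -0.05 and 0.05 rad/s); the robot touches nothing.
It fails at once if the lamp head is tipped over (tilted more than 0.7 rad) (angle between lamp_bore's own z axis and vertical above 0.7 rad).
It fails at once if the blade or another loose thing on the table is moved by more than 30 mm (distance of any of blade, tape_roll, handle_a, handle_b, jar, mallet, scraper from where it was at the start of the episode above 0.03 m).
It also fails if it takes over 70 s, if anything falls off the work surface, if the arm or the gripper's body presses on something with over 40 N, if the wrist force passes 120 N, or if a joint passes its speed limit or range.

## Robot

A 6-joint arm with a two-finger parallel gripper is mounted at the origin on the work surface. World frame = base frame: x ahead of the robot, y to its left, z up, the work surface at z = 0. Lengths are in mm, angles in rad, forces in N, time in s.
With the tool pointing down it reaches from about 275 to 750 mm from the base axis. Payload 10.2 kg.
Tool frame: the origin (TCP) lies at the very end of the fingers, on their centre line; the grasp point (between the pads) lies 19 mm behind it; z points along the fingers, y is the direction in which the jaws open and shut (so a half turn about z gives the same grasp; the last joint's range is limited). The gripper opens to 85 mm and grips with 20 to 120 N. Pads are 22 mm wide; open, the fingers measure 114 mm over their backs; the gripper's body (76 mm by 85 mm) begins 54 mm behind the grasp point. The pads swing forward as they close: fully open they stand 13 mm farther back than shut.
Start: joints at [-1.555, 0.313, 1.498, -0, 1.331, -0.223], TCP at [124.168, -510.111, 231.294] pointing down, gripper open.
Joint ranges: [-2.94, 2.94], [-0.97, 2.17], [0.19, 2.56], [-1.23, 4.37], [0.02, 3.11], [-2.88, 2.88]. Speed limits (rad/s): [2.39, 2.39, 3.01, 3.14, 3.14, 3.14].

## Interface

Orientations are given as a unit quaternion [w, x, y, z].
In Python, from cell import observe, imaging, order gives the robot as it stands.
- The arm moves only by the tool send_rows, never from a script. Its argument "series" is text: rows parted by semicolons, each of 7 numbers parted by spaces: the turn, a rotation vector about the tool's x, y, z as a fraction of full scale, then the shift along the tool's x, y, z as a fraction of full scale, then the closure, from -1 (fully open) to 1 (shut). In form: ax ay az dx dy dz gripper; .... A call has 1 to 20 rows; each row shifts and turns the commanded pose from where the row before left it, along the tool's axes as they then stand; what a row does not reach is not made up. Full scale, the value 1, is 0.4 m for a shift and 180 degrees for a turn. A row lasts 1/8 s, in which the tool goes at most 62.5 mm and 10.7 degrees, less where a joint would pass 70% of its speed; a pose out of reach is approached as far as the arm can. A call with a number of a shift or a turn outside -1 to 1 is refused whole. A call with a gripper value outside its range is refused whole. The fingers move at their own pace and stop on an object; "force" is the grip in N (left out, the last holds). Time passes only in rows, so rows that do not move let the fingers close. It gives the time, the measured TCP pose, the force and the opening at its end, in the units of the state.
- observe(): the state, without advancing time (a new reading comes with each control period).
- imaging.camera(name): name is "side" or "top"; returns (picture, depth): 400x640x3 uint8, red, green, blue; 400x640 float32, mm along the optical axis (not along the pixel's ray), 0 where there is no reading.
- imaging.calibration(name): a dict with "fx", "fy", "cx", "cy" (pixels), "position" and "rotation" of the camera in the world. Camera axes: x right, y up, looking along -z (the intrinsics and any distortion apply to the point x, -y, -z); pixel columns grow to the right and rows downward; lengths in mm; the calibration is good to about 2 mm. A picture is of the moment at which its call begins. calibration takes no time and is no camera call.
- order.hand_in(): hands the job in, once; it reports no verdict.
The state is a dict: "t": time; "qpos": joint angles; "dq": joint speeds; "joint_torque": joint torques, N m; "tool_pos": TCP position; "ee_rot": TCP orientation; "force": force on the tool from outside, world axes, zero at the start; "wrist_torque": the same for the moment, N m; "finger_gap": opening from 0.0 (shut) to 1.0 (fully open).
Only numpy, scipy, OpenCV 4.12 (cv2) and the standard library are available. Lean on these libraries where they do the work, as an engineer would, in place of code of your own. Each camera call takes 0.05 s, during which the arm holds its last target.

## Working session

There is one attempt and no reset: what is moved stays moved. The work goes in short steps, Python scripts to look and compute and a tool call to move; the robot and the scene stay as the last step left them, time stands still between calls to the robot, and variables do not carry over. Pictures are saved under pics/ and viewed, and the job is handed in when it is done.

Besides the shell and the picture viewer there is one more tool, called after "Emit:" by a JSON object that holds its "method" and its "body", one argument or row to a line. send_rows: Moves the arm, as the interface text tells. Shift numbers are shares of 0.4 m and turn numbers shares of 180 degrees, none past 1 either way. Its arguments: {"type":"object","properties":{"series":{"type":"string"},"force":{"type":"number"}},"required":["series"]}

```bash
ls; mkdir -p pics
cat > shot.py <<'E'
import sys,cv2,numpy as np
from cell import observe,imaging,order
def grab(tag):
    for n in ("side","top"):
        p,d=imaging.camera(n); np.savez(f"pics/{tag}_{n}.npz",p=p,d=d)
        cv2.imwrite(f"pics/{tag}_{n}.png",p[:,:,::-1])
if __name__=="__main__": grab(sys.argv[1])
E
python3 - <<'E'
from shot import *
print(observe())
for n in ("side","top"): print(imaging.calibration(n))
grab("a")
E
```

```text
pics
{'t': 0.0, 'qpos': array([-1.55540740e+00,  3.13443080e-01,  1.49842860e+00,  4.07238111e-05,
        1.33097808e+00, -2.23384210e-01]), 'dq': array([ 0.00175363, -0.00145969,  0.00122853, -0.00162515,  0.00044998,
       -0.00103821]), 'joint_torque': array([-1.21969679e-03, -4.12270939e+01, -2.59748358e+01, -2.11021547e-04,
        4.10325069e-03, -5.09018278e-06]), 'tool_pos': array([ 124.17055195, -509.85110906,  230.74180244]), 'ee_rot': array([-6.23107804e-04,  9.92882266e-01,  1.19098325e-01,  8.49199358e-05]), 'force': array([ 0.63922064, -0.38435959,  0.07096023]), 'wrist_torque': array([ 0.01590169, -0.01531745, -0.01800982]), 'finger_gap': 0.9966168678738772}
{'fx': 375.32835477730976, 'fy': 375.32835477730976, 'cx': 321.6542587394012, 'cy': 201.128169972692, 'position': array([ 513.59254085, -930.49492223,  862.55626303]), 'rotation': array([ 0.8970482 ,  0.43914317, -0.02194971, -0.04445229])}
{'fx': 480.218364103005, 'fy': 480.218364103005, 'cx': 324.4256252725041, 'cy': 198.90406044960386, 'position': array([ 360.81912216,  -34.40260094, 1596.91332592]), 'rotation': array([ 0.71499924,  0.05253642, -0.04883918, -0.69543565])}
```

View pics/a_side.png

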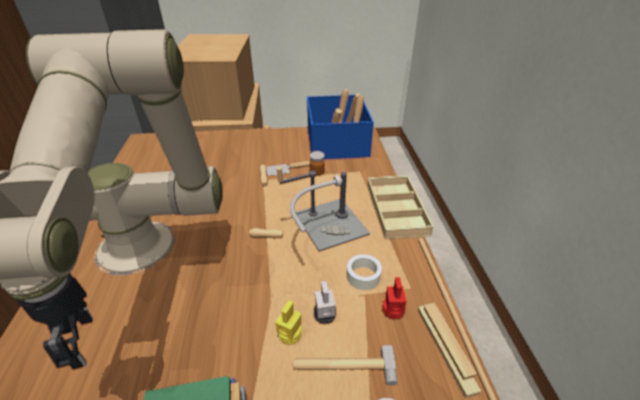

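View pics/a_top.png

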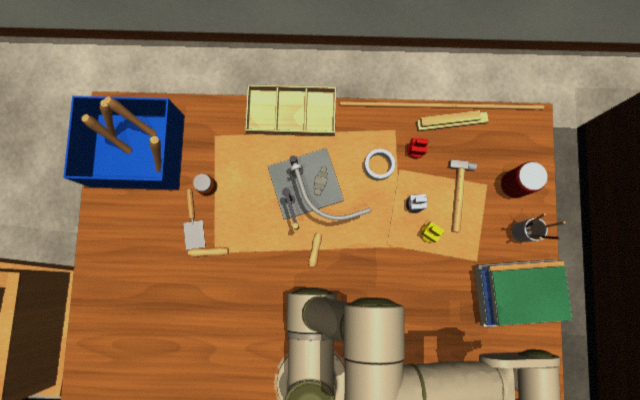

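Top: the aluminium head is at about (418,202), the rod tip at (368,211) and the collar/post at (296,165). The keeper points toward the robot at (293,226). I'll enlarge these.

```bash
cat > geo.py <<'E'
import numpy as np,cv2
from scipy.spatial.transform import Rotation as R
from cell import imaging
def cal(n):
    c=imaging.calibration(n); q=c['rotation']; return c,R.from_quat([q[1],q[2],q[3],q[0]]).as_matrix()
def unproj(n,u,v,depth=None,z=None):
    c,M=cal(n); d=np.array([(u-c['cx'])/c['fx'],-(v-c['cy'])/c['fy'],-1.]); w=M@d
    s=depth if z is None else (z-c['position'][2])/w[2]
    return c['position']+s*w
def proj(n,P):
    c,M=cal(n); p=(np.atleast_2d(P)-c['position'])@M
    return np.c_[c['cx']+c['fx']*p[:,0]/-p[:,2], c['cy']-c['fy']*p[:,1]/-p[:,2]]
def crop(src,x,y,w,h,k,out):
    im=cv2.imread(src)[y:y+h,x:x+w]; cv2.imwrite(out,cv2.resize(im,None,fx=k,fy=k,interpolation=cv2.INTER_CUBIC))
E
python3 - <<'E'
from geo import *
crop('pics/a_top.png',255,135,130,110,6,'pics/a_t1.png')
crop('pics/a_top.png',380,180,80,70,8,'pics/a_t2.png')
crop('pics/a_side.png',250,150,130,110,6,'pics/a_s1.png')
E
```

```text
(no output)
```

View pics/a_t1.png

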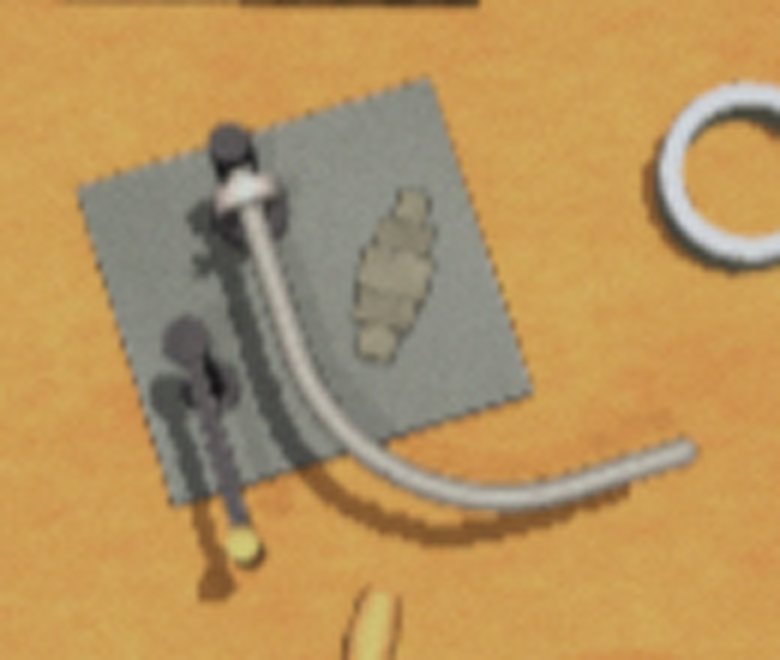

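View pics/a_t2.png

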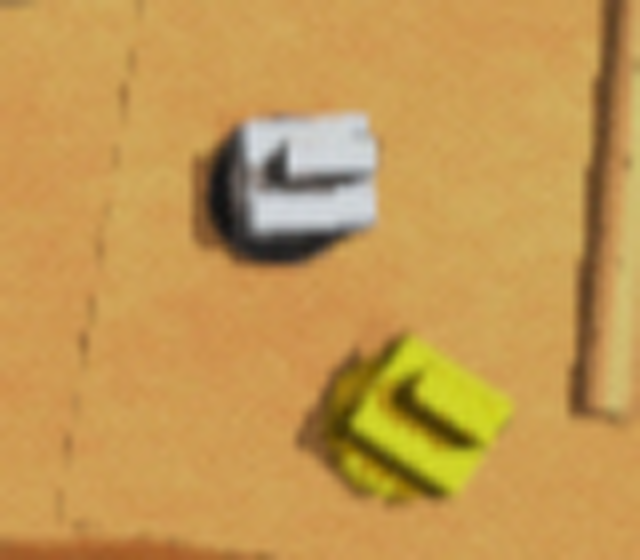

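View pics/a_s1.png

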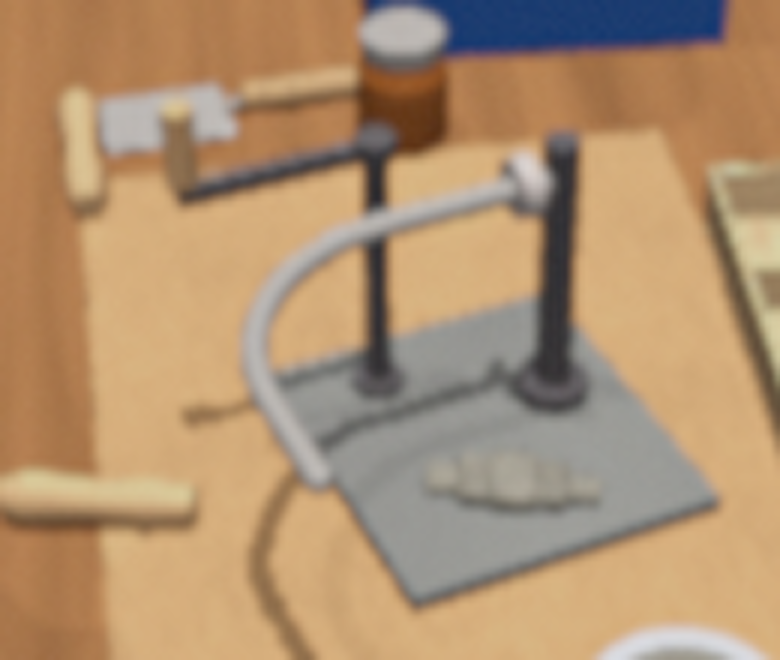

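```bash
cat > fit.py <<'E'
from geo import *
from scipy.optimize import least_squares
def curve(x0=95):
    a=np.linspace(0,60,61); b=np.linspace(0,np.pi/2,120)
    P=[np.c_[np.full(61,-90),-115+a]]
    P.append(np.c_[20-110*np.cos(b),-55+110*np.sin(b)])
    c=np.linspace(20,x0,60); P.append(np.c_[c,np.full(60,55)])
    P=np.vstack(P); return np.c_[P,np.full(len(P),165)]
def tf(p,P):
    c,s=np.cos(p[2]),np.sin(p[2]); P=np.atleast_2d(P)
    return np.c_[p[0]+c*P[:,0]-s*P[:,1],p[1]+s*P[:,0]+c*P[:,1],P[:,2]]
top=np.array([(270,250),(297,340),(345,430),(400,472),(460,495),(520,495),(600,475),(660,458)])/6.+(255,135)
side=np.array([(292,435),(262,375),(253,320),(285,262),(340,225),(400,208),(460,195),(505,185)])/6.+(250,150)
tt=np.array([695,452])/6.+(255,135); ts=np.array([320,487])/6.+(250,150)
C=curve()
def res(p,use=('top','side')):
    r=[]
    for n,pts,t in (('top',top,tt),('side',side,ts)):
        if n not in use: continue
        q=proj(n,tf(p,C))
        for a in pts:
            d=q-a; i=np.argmin((d**2).sum(1)); r+=list(d[i])
        r+=list(proj(n,tf(p,[-90,-122,165]))[0]-t)
    return np.array(r)
if __name__=="__main__":
    p0=[480,40,0.28]
    g=unproj('top',*tt,z=165); print('tip',g)
    for use in (('top','side'),('top',),('side',)):
        s=least_squares(res,p0,args=(use,)); print(use,s.x,np.abs(s.fun).max(), s.fun.std()); 
        if len(use)==2: 
            print(s.fun.round(2))
            for nm,P in dict(tip=[-90,-115,165],bs=[-90,-55,165],be=[20,55,165],home=[70,55,165],piv=[36,105,165]).items(): print(nm,tf(s.x,P))
            for n in('top','side'): print(n,proj(n,tf(s.x,[[36,105,185],[125,55,190]])))
E
python3 fit.py
python3 - <<'E'
from geo import *
d=np.load('pics/a_top.npz'); D=d['d']
for v in range(192,216):
    print(v,[int(round(unproj('top',u,v,depth=D[v,u])[2])) for u in range(404,430)])
crop('pics/a_side.png',300,270,60,60,10,'pics/a_s2.png')
E
```

```text
tip [ 536.76609403 -164.20003273  165.        ]
('top', 'side') [ 5.84016255e+02 -1.92798748e+01  3.38070038e-01] 1.6363375649054888 0.6222366931693019
[-1.37  0.31 -1.1   0.28 -0.31  0.26 -0.23  0.12 -0.2  -0.23 -0.07  0.3
  0.04  0.3  -0.15 -0.01  0.02 -0.93 -0.39  0.3  -1.11  0.45  0.19  0.16
  0.98  0.91  0.61  1.64  0.23  1.38  0.27  0.83  0.17  0.5   0.04 -0.34]
tip [[ 537.25227154 -157.6205046   165.        ]]
bs [[ 517.35225205 -101.01671299  165.        ]]
be [[584.64250092  39.24027402 165.        ]]
home [[631.81232726  55.8236236  165.        ]]
piv [[583.15349577  91.71677223 165.        ]]
top [[285.71151906 191.71306739]
 [292.78107525 158.49334557]]
side [[311.77155055 172.62817604]
 [343.13659472 172.64568382]]
('top',) [ 5.86967119e+02 -1.94336850e+01  2.98042305e-01] 0.5888677834392695 0.29932323378008213
('side',) [ 5.82924664e+02 -1.53787327e+01  3.53022756e-01] 1.1571957685857512 0.49409292246491865
192 [3, 10, 0, -1, -2, -3, 2, 0, 2, -3, 1, 6, -2, 7, -1, 0, -3, 2, 2, 4, 3, 1, 1, -2, 0, 13]
193 [1, 0, 1, 5, 2, 1, -2, -2, 1, 6, -2, 4, -1, 2, -1, -4, 2, 8, 3, 0, 2
[... 1602 characters left out ...]
6, 52, 47, 47, 10, 10, 0, 2]
209 [1, 1, -1, -2, 18, 30, 43, 46, 41, 42, 41, 35, 42, 39, 27, 33, 26, 32, 23, 5, 4, 0, 3, 4, 0, -5]
210 [1, 4, -5, 2, -1, 17, 19, 25, 28, 30, 40, 29, 27, 31, 30, 34, 29, 24, 3, -6, 1597, 5, -1, 0, -1, 1]
211 [6, -2, -4, -1, 0, -11, 14, 27, 27, 34, 33, 35, 33, 34, 31, 28, 0, 1, 11, 0, -5, 6, 4, -4, 0, 2]
212 [5, 4, 2, -4, 2, -1, 2, 7, 12, 11, 26, 19, 28, 18, 4, 2, 1597, 2, -1, -1, 5, 4, 2, 1, 0, 1]
213 [6, 3, -3, -4, 1, 6, 7, 2, 3, 8, 4, 2, 0, -2, 1, -1, 1, 2, 6, 0, 2, 4, 6, 1597, 1, -9]
214 [-3, -1, 1, 1, 3, 5, -1, 5, 6, 5, 2, 2, -2, 6, -2, -5, 2, -3, 2, 2, 3, -3, 4, 4, -1, 8]
215 [7, 0, 1, 1, -2, 1, 2, 4, 5, 1, 2, 1, 0, 5, 10, 4, 8, 0, 0, 9, 4, 10, 2, 2, 0, -4]
```

View pics/a_s2.png

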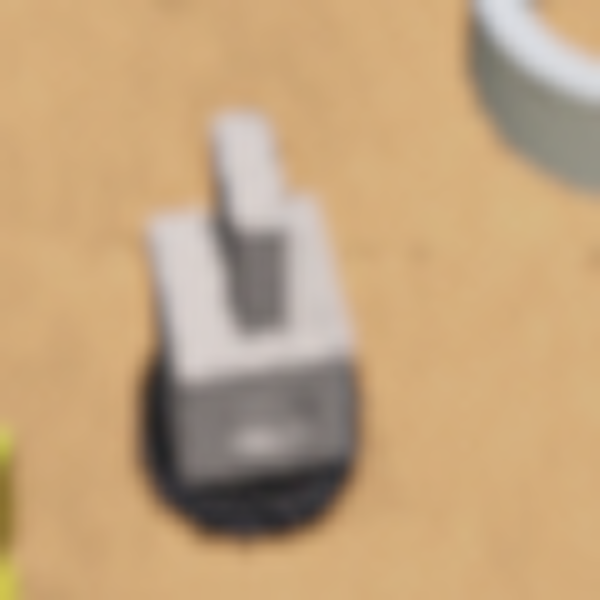

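```bash
cat > fit2.py <<'E'
from fit import *
import sys
tag=sys.argv[1] if len(sys.argv)>1 else 'a'
M={}
for n,box in (('top',(295,160,375,225)),('side',(285,175,345,235))):
    d=np.load(f'pics/{tag}_{n}.npz')['d']; x0,y0,x1,y1=box
    vv,uu=np.mgrid[y0:y1,x0:x1]; vv=vv.ravel();uu=uu.ravel()
    c,Mx=cal(n); dd=d[vv,uu]; ray=np.c_[(uu-c['cx'])/c['fx'],-(vv-c['cy'])/c['fy'],-np.ones(len(uu))]
    W=c['position']+(ray@Mx.T)*dd[:,None]
    k=(W[:,2]>140)&(W[:,2]<185)
    # near curve guess
    q=tf([585.5,-17.5,0.32],curve(85)); dist=np.sqrt(((W[:,None,:2]-q[None,:,:2])**2).sum(2)).min(1)
    i=np.sqrt(((W[:,None,:2]-q[None,:,:2])**2).sum(2)).argmin(1)
    k&=(dist<22)&(i<len(q)-5)
    M[n]=(np.c_[uu,vv][k].astype(float),W[k]); print(n,k.sum(),W[k][:,2].mean())
def res2(p,use,ext=0):
    r=[]
    for n in use:
        px,_=M[n]; q=proj(n,tf(p,curve(95)))
        T=proj(n,tf(p,[-90,-122,165]))[0]
        d=q[None]-px[:,None]; dd=(d**2).sum(2); i=dd.argmin(1)
        r+=list(np.sqrt(dd[np.arange(len(px)),i]))
        # tip: max extent along the axis dir
        ax=(proj(n,tf(p,[-90,-115,165]))[0]-proj(n,tf(p,[-90,-95,165]))[0]); ax/=np.linalg.norm(ax)
        e=np.sort(px@ax)[-4:].mean()
        r.append(6*(e-T@ax))
    return np.array(r)
out={}
for use in (('top','side'),('top',),('side',)):
    s=least_squares(res2,[585.5,-17.5,0.32],args=(use,),x_scale=[1,1,.01],diff_step=1e-4); out[use]=s.x
    print(use,s.x.round(3),np.sqrt((s.fun**2).mean()).round(2),'tip',tf(s.x,[-90,-115,165])[0].round(1),'home',tf(s.x,[70,55,165])[0].round(1))
# overlay
p=out[('top','side')]
for n,b,k in (('top',(255,135,130,110),6),('side',(250,150,130,110),6)):
    im=cv2.imread(f'pics/{tag}_{n}.png')[b[1]:b[1]+b[3],b[0]:b[0]+b[2]]; im=cv2.resize(im,None,fx=k,fy=k,interpolation=cv2.INTER_CUBIC)
    for pp,col in ((p,(0,0,255)),(out[('top',)],(255,0,0)),(out[('side',)],(0,255,0))):
        q=(proj(n,tf(pp,curve()))-b[:2]+.5)*k; cv2.polylines(im,[q.astype(int)],False,col,1)
        for P in ([36,105,185],[125,55,187]):
            a=((proj(n,tf(pp,P))[0]-b[:2]+.5)*k).astype(int); cv2.circle(im,tuple(int(x) for x in a),4,col,1)
    cv2.imwrite(f'pics/{tag}_ov_{n}.png',im)
E
python3 fit2.py
```

```text
top 459 170.28843532746242
side 358 168.91659975508983
('top', 'side') [ 5.8565e+02 -1.9286e+01  3.3300e-01] 1.4 tip [ 538.2 -157.4  165. ] home [633.8  55.6 165. ]
('top',) [ 5.86988e+02 -1.80960e+01  3.26000e-01] 1.37 tip [ 538.5 -155.9  165. ] home [635.7  56.4 165. ]
('side',) [ 5.83807e+02 -2.14210e+01  3.42000e-01] 1.34 tip [ 537.6 -160.   165. ] home [631.3  53.9 165. ]
```

View pics/a_ov_top.png

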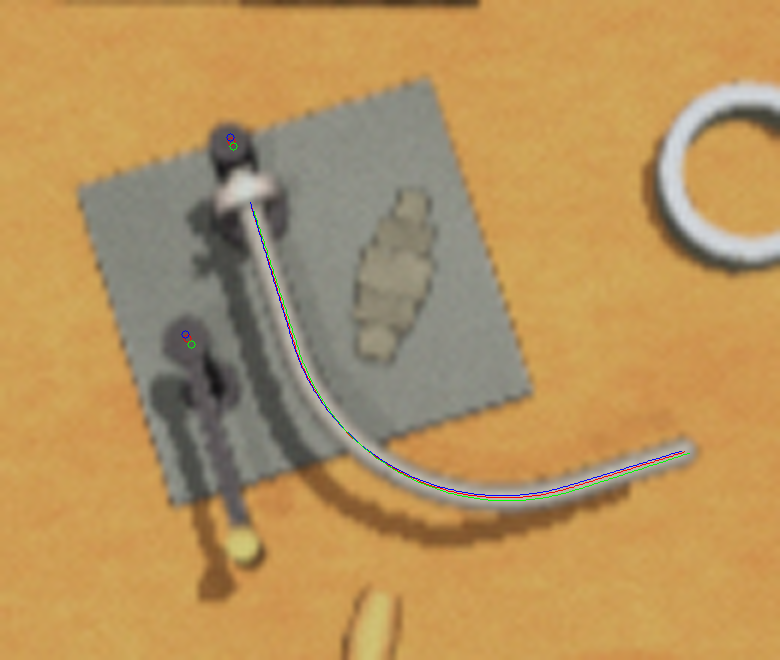

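View pics/a_ov_side.png

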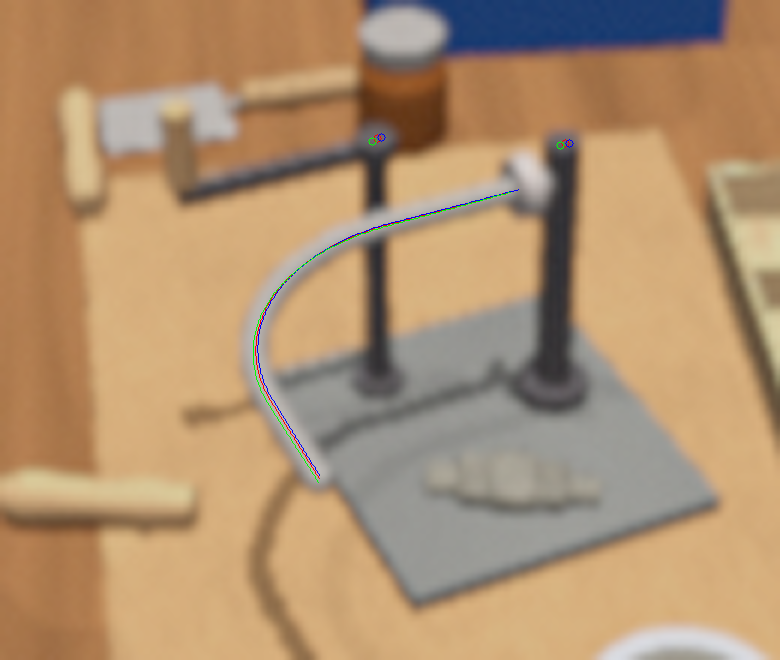

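```bash
cat > lampfit.py <<'E'
from geo import *
from scipy.optimize import minimize
# lamp head in own frame with origin at bore centre; parts as point sets (convex)
def box(x,y,z0,z1): return np.array([[a*x/2,b*y/2,c] for a in(-1,1) for b in(-1,1) for c in(z0,z1)])
t=np.linspace(0,2*np.pi,24,endpoint=False)
cyl=np.vstack([np.c_[30*np.cos(t),30*np.sin(t),np.full(24,z)] for z in(-52,-22)])
parts=[cyl,box(50,44,-22,22),box(36,14,22,68)]
S=8
def render(n,pose,box_,which=(0,1,2)):
    x0,y0,w,h=box_; im=np.zeros((h*S,w*S),np.uint8)
    c,s=np.cos(pose[3]),np.sin(pose[3]); Rz=np.array([[c,-s,0],[s,c,0],[0,0,1]])
    for k in which:
        q=proj(n,parts[k]@Rz.T+pose[:3]); q=(q-(x0,y0)+.5)*S
        hull=cv2.convexHull(np.round(q*16).astype(np.int32)); cv2.fillConvexPoly(im,hull,255,shift=4)
    return cv2.resize(im,(w,h),interpolation=cv2.INTER_AREA)/255.
def zmap(tag,n,box_):
    x0,y0,w,h=box_; d=np.load(f'pics/{tag}_{n}.npz')['d']; c,M=cal(n)
    vv,uu=np.mgrid[y0:y0+h,x0:x0+w]; ray=np.stack([(uu-c['cx'])/c['fx'],-(vv-c['cy'])/c['fy'],-np.ones(uu.shape)],-1)
    return (c['position']+(ray@M.T)*d[y0:y0+h,x0:x0+w,None])
E
cat > l1.py <<'E'
from lampfit import *
B={'top':(398,186,36,32),'side':(308,276,34,56)}
mk={}
for n in B:
    z=zmap('a',n,B[n])[...,2]; mk[n]=(z>(12 if n=='top' else 12),(z>98))
    mk[n]=tuple(cv2.medianBlur(m.astype(np.uint8),3).astype(float) for m in mk[n])
def cost(p,use):
    pose=[p[0],p[1],52,p[2]/100]; e=0
    for n in use: e+=((render(n,pose,B[n])-mk[n][0])**2).sum()
    if 'top' in use: e+=((render('top',pose,B['top'],(2,))*0.+0)).sum()
    return e
g=unproj('top',420.6,199.2,z=120); print(g)
for use in (('top','side'),('top',),('side',)):
    best=None
    for y in (-170,-157,-145):
        s=minimize(cost,[g[0],g[1],y],args=(use,),method='Nelder-Mead',options=dict(initial_simplex=[[g[0],g[1],y],[g[0]+6,g[1],y],[g[0],g[1]+6,y],[g[0],g[1],y+12]]))
        if best is None or s.fun<best.fun: best=s
    print(use,best.x,best.fun)
    if len(use)==2: bb=best.x
for n in B:
    x0,y0,w,h=B[n]; im=cv2.imread(f'pics/a_{n}.png')[y0:y0+h,x0:x0+w]; im=cv2.resize(im,None,fx=9,fy=9,interpolation=cv2.INTER_CUBIC)
    c,s=np.cos(bb[2]/100),np.sin(bb[2]/100); Rz=np.array([[c,-s,0],[s,c,0],[0,0,1]])
    for k in parts:
        q=((proj(n,k@Rz.T+[bb[0],bb[1],52])-(x0,y0)+.5)*9).astype(np.int32); cv2.polylines(im,[cv2.convexHull(q)],True,(0,0,255),1)
    cv2.imwrite(f'pics/l1_{n}.png',im)
a,b=cv2.imread('pics/l1_top.png'),cv2.imread('pics/l1_side.png'); H=max(a.shape[0],b.shape[0])
f=lambda i:cv2.copyMakeBorder(i,0,H-i.shape[0],0,0,cv2.BORDER_CONSTANT)
cv2.imwrite('pics/l1.png',np.hstack([f(a),f(b)]))
E
python3 l1.py
```

```text
[ 581.36625724 -322.21411259  120.        ]Traceback (most recent call last):
  File "l1.py", line 16, in <module>
    s=minimize(cost,[g[0],g[1],y],args=(use,),method='Nelder-Mead',options=dict(initial_simplex=[[g[0],g[1],y],[g[0]+6,g[1],y],[g[0],g[1]+6,y],[g[0],g[1],y+12]]))
    res = _minimize_neldermead(fun, x0, args, callback, bounds=bounds,
                               **options)
    fsim[j] = func(sim[j])
              ~~~~^^^^^^^^
    fx = function(np.copy(x), *(wrapper_args + args))
  File "l1.py", line 9, in cost
    for n in use: e+=((render(n,pose,B[n])-mk[n][0])**2).sum()
                       ~~~~~~^^^^^^^^^^^^^
  File "lampfit.py", line 13, in render
    q=proj(n,parts[k]@Rz.T+pose[:3]); q=(q-(x0,y0)+.5)*S
  File "geo.py", line 11, in proj
    c,M=cal(n); p=(np.atleast_2d(P)-c['position'])@M
        ~~~^^^
  File "geo.py", line 5, in cal
    c=imaging.calibration(n); q=c['rotation']; return c,R.from_quat([q[1],q[2],q[3],q[0]]).as_matrix()
ValueError: time passes only in moves, steps and waits
```

```bash
sed -i 's/^def cal(n):/import functools\n@functools.lru_cache\ndef cal(n):/' geo.py; python3 l1.py; python3 -c "
from cell import observe;print(observe()['t'])"
```

```text
[ 581.36625724 -322.21411259  120.        ]
('top', 'side') [ 581.57808478 -322.65836882 -145.97718605] 82.46254517493271
('top',) [ 583.59733307 -323.91432084 -148.9491457 ] 8.48327566320646
('side',) [ 581.05488724 -318.75502564 -151.93844322] 54.83004998077662
0.1
```

View pics/l1.png

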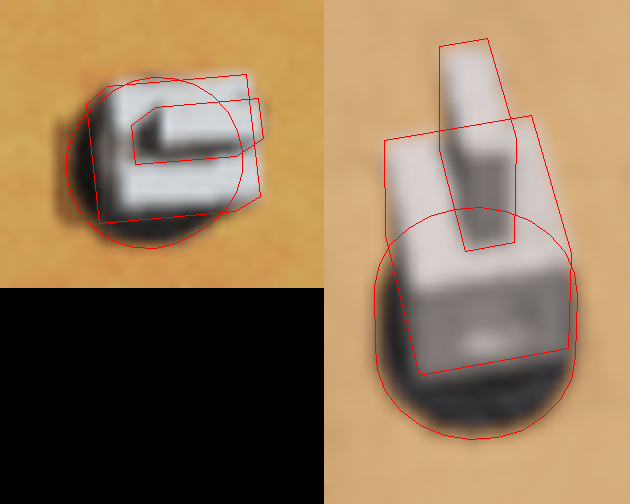

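```bash
cat > plan.py <<'E'
import numpy as np
from scipy.spatial.transform import Rotation as R
from cell import observe
def pose():
    s=observe(); q=s['ee_rot']; r=R.from_quat([q[1],q[2],q[3],q[0]]); x=r.as_matrix()[:,0]
    return s,s['tool_pos'],r,np.arctan2(x[1],x[0])
def down(yaw): return R.from_euler('z',yaw)*R.from_euler('x',np.pi)
def plan(wps,start=None,order='shift_first'):
    """wps: list of (x,y,z,yaw,nrows); prints rows in tool axes"""
    s,p,r,y=pose()
    if start is not None: p,r=np.array(start[0]),start[1]
    for (x,yy,z,yaw,n) in wps:
        t=np.array([x,yy,z]); y0=np.arctan2(*r.as_matrix()[[1,0],0]); p0=p.copy(); r0=r
        key=(r0.inv()*down(yaw)).as_rotvec()
        for i in range(1,n+1):
            pn=p0+(t-p0)*i/n; rn=r0*R.from_rotvec(key*i/n)
            d=(r if order=='shift_first' else rn).inv().apply(pn-p)/400; a=(r.inv()*rn).as_rotvec()/np.pi
            print(*['%.4f'%v for v in (*a,*d)]); p,r=pn,rn
def show():
    s,p,r,y=pose(); print('t',s['t'],'p',p.round(1),'yaw',round(y,4),'tilt',np.degrees(np.arccos(-r.as_matrix()[2,2])).round(2),'gap',round(s['finger_gap'],3),'F',s['force'].round(1),'q',s['qpos'].round(2))
E
python3 - <<'E'
from plan import *; from fit import tf,unproj
show(); plan([(581.6,-322.7,230,1.65,12)])
P=np.array([585.65,-19.3,.333]); pv=tf(P,[36,105,165])[0]
g=unproj('top',243/6+255,545/6+135,z=235); print('grip',g,'piv',pv,np.hypot(*(g-pv)[:2]), 'dir',np.arctan2(*(g-pv)[[1,0]]))
print('keeper', (.333-np.pi/2)-np.arctan2(*(g-pv)[[1,0]]))
E
```

```text
t 0.1 p [ 124.2 -509.9  230.8] yaw 0.2388 tilt 0.06 gap 0.997 F [ 0.6 -0.7  0.5] q [-1.56  0.31  1.5  -0.    1.33 -0.22]
-0.0000 -0.0000 -0.0374 0.1018 -0.0153 0.0002
-0.0000 -0.0000 -0.0374 0.1029 -0.0033 0.0002
-0.0000 -0.0000 -0.0374 0.1026 0.0088 0.0002
-0.0000 -0.0000 -0.0374 0.1009 0.0208 0.0002
-0.0000 -0.0000 -0.0374 0.0977 0.0325 0.0002
-0.0000 -0.0000 -0.0374 0.0932 0.0437 0.0002
-0.0000 -0.0000 -0.0374 0.0875 0.0543 0.0002
-0.0000 -0.0000 -0.0374 0.0805 0.0642 0.0002
-0.0000 -0.0000 -0.0374 0.0724 0.0732 0.0002
-0.0000 -0.0000 -0.0374 0.0633 0.0812 0.0002
-0.0000 -0.0000 -0.0374 0.0533 0.0881 0.0002
-0.0000 -0.0000 -0.0374 0.0426 0.0937 0.0002
grip [477.8879414   55.54465106 235.        ] piv [585.35000675  91.69959461 165.        ] 113.38110703479782 dir -2.8170453135675064
keeper 1.5792489867726098
```

Emit:
{"method": "send_rows", "body": {
  "series": "0 0 -0.0374 0.1018 -0.0153 0 -1;0 0 -0.0374 0.103 -0.0033 0 -1;0 0 -0.0374 0.1026 0.0088 0 -1;0 0 -0.0374 0.101 0.021 0 -1;0 0 -0.0374 0.0977 0.0325 0 -1;0 0 -0.0374 0.0932 0.0437 0 -1;0 0 -0.0374 0.0875 0.0543 0 -1;0 0 -0.0374 0.0805 0.0642 0 -1;0 0 -0.0374 0.0724 0.0732 0 -1;0 0 -0.0374 0.0633 0.0812 0 -1;0 0 -0.0374 0.0533 0.088 0 -1;0 0 -0.0374 0.0426 0.0937 0 -1;0 0 0 0 0 0 -1;0 0 0 0 0 0 -1",
  "force": 60
}}

```text
t: 1.85
tool_pos: [581.3, -323.4, 230.8]
ee_rot: [-0.0, 0.679, 0.734, -0.0]
force: [-0.7, -0.8, 0.1]
finger_gap: 1.002
```

Run:
```python
from plan import *; from shot import grab
show(); grab('b'); plan([(581.6,-322.7,81,1.65,10)])
from geo import crop
crop('pics/b_side.png',270,200,120,130,5,'pics/b_s1.png')
```

```text
t 1.85 p [ 581.3 -323.4  230.8] yaw 1.6479 tilt 0.06 gap 1.002 F [-0.7 -0.8  0.1] q [-0.68  0.64  1.   -0.    1.5  -0.76]
-0.0000 -0.0000 -0.0001 0.0003 0.0002 0.0376
-0.0000 -0.0000 -0.0001 0.0003 0.0002 0.0376
-0.0000 -0.0000 -0.0001 0.0003 0.0002 0.0376
-0.0000 -0.0000 -0.0001 0.0003 0.0002 0.0376
-0.0000 -0.0000 -0.0001 0.0003 0.0002 0.0376
-0.0000 -0.0000 -0.0001 0.0003 0.0002 0.0376
-0.0000 -0.0000 -0.0001 0.0003 0.0002 0.0376
-0.0000 -0.0000 -0.0001 0.0003 0.0002 0.0376
-0.0000 -0.0000 -0.0001 0.0003 0.0002 0.0376
-0.0000 -0.0000 -0.0001 0.0003 0.0002 0.0376
```

View pics/b_s1.png

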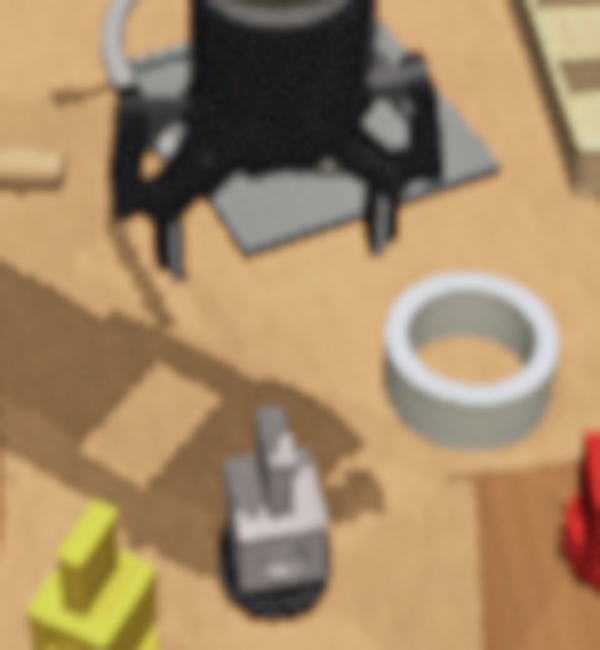

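Emit:
{"method": "send_rows", "body": {
  "series": "0 0 0 0.0005 0.0002 0.0376 -0.3;0 0 0 0.0005 0.0002 0.0376 -0.3;0 0 0 0.0005 0.0002 0.0376 -0.3;0 0 0 0.0003 0.0002 0.0376 -0.3;0 0 0 0.0003 0.0002 0.0376 -0.3;0 0 0 0.0003 0.0002 0.0376 -0.3;0 0 0 0.0003 0.0002 0.0376 -0.3;0 0 0 0.0003 0.0002 0.0376 -0.3;0 0 0 0.0003 0.0002 0.0376 -0.3;0 0 0 0 0 0.0376 -0.3;0 0 0 0 0 0 -0.3;0 0 0 0 0 0 -0.3"
}}

```text
t: 3.45
tool_pos: [582.6, -322.0, 81.4]
ee_rot: [0.001, 0.679, 0.734, 0.0]
force: [0.4, 0.2, 1.4]
finger_gap: 0.648
```

Run:
```python
from plan import *; from shot import grab
show(); grab('c')
from geo import crop
crop('pics/c_side.png',290,240,80,100,6,'pics/c_s1.png')
```

```text
t 3.45 p [ 582.6 -322.    81.4] yaw 1.6488 tilt 0.06 gap 0.648 F [0.4 0.2 1.4] q [-0.68  0.76  1.2   0.    1.19 -0.76]
```

View pics/c_s1.png

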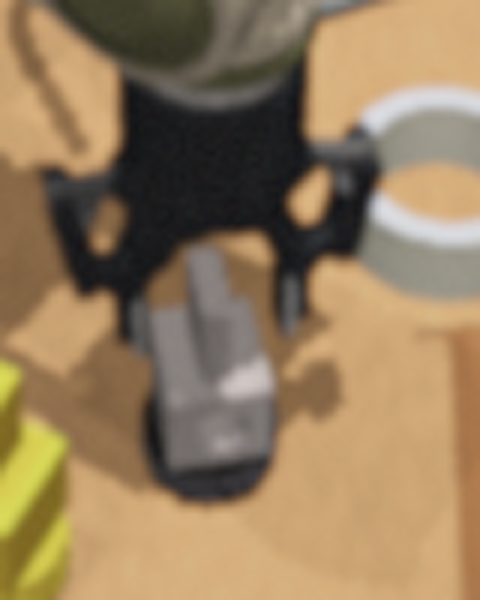

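Run:
```python
from geo import *
for P in ([582.6,-322,81],[582.6,-322,100],[581.6,-322.7,120]): print(P,(proj('side',P)[0]-(290,240)+.5)*6)
u=np.array([np.cos(1.649-np.pi/2),np.sin(1.649-np.pi/2),0])
for s in(-27,27): print((proj('side',np.array([582.6,-322,81])+s*u)[0]-(290,240)+.5)*6)
```

```text
[582.6, -322, 81] [211.97239112 335.02006593]
[582.6, -322, 100] [212.22090981 306.42153408]
[581.6, -322.7, 120] [210.28074696 277.06014684]
[149.6544669  344.08494161]
[273.80445606 326.02586421]
```

Emit:
{"method": "send_rows", "body": {
  "series": "0 0 0 0 0 0 1;0 0 0 0 0 0 1;0 0 0 0 0 0 1;0 0 0 0 0 0 1;0 0 0 0 0 0 1;0 0 0 0 0 0 1;0 0 0 0 0 0 1;0 0 0 0 0 0 1",
  "force": 60
}}

```text
t: 4.55
tool_pos: [582.4, -321.9, 81.1]
ee_rot: [0.0, 0.679, 0.734, -0.0]
force: [-1.5, -0.3, 4.4]
finger_gap: 0.156
```

Run:
```python
from plan import *
show()
```

```text
t 4.55 p [ 582.4 -321.9   81.1] yaw 1.6487 tilt 0.02 gap 0.156 F [-1.5 -0.3  4.4] q [-0.68  0.76  1.2  -0.    1.19 -0.76]
```

Run:
```python
from plan import *; from fit import tf
P=np.array([585.65,-19.3,.333])
a=tf(P,[-90,-175,192])[0]; print(a)
plan([(582.4,-321.9,192,1.6487,6),(a[0],a[1],192,.333+np.pi/2,8)])
```

```text
[ 557.79800999 -214.10571514  192.        ]
0.0000 0.0000 0.0000 0.0000 0.0000 -0.0462
0.0000 0.0000 0.0000 0.0000 0.0000 -0.0462
0.0000 0.0000 0.0000 0.0000 0.0000 -0.0462
0.0000 0.0000 0.0000 0.0000 0.0000 -0.0462
0.0000 0.0000 0.0000 0.0000 0.0000 -0.0462
0.0000 0.0000 0.0000 0.0000 0.0000 -0.0462
-0.0000 0.0000 -0.0101 0.0342 -0.0050 -0.0000
-0.0000 0.0000 -0.0101 0.0343 -0.0040 -0.0000
-0.0000 0.0000 -0.0101 0.0344 -0.0029 -0.0000
-0.0000 0.0000 -0.0101 0.0345 -0.0018 -0.0000
-0.0000 0.0000 -0.0101 0.0345 -0.0007 -0.0000
-0.0000 0.0000 -0.0101 0.0345 0.0004 0.0000
-0.0000 0.0000 -0.0101 0.0345 0.0015 0.0000
-0.0000 0.0000 -0.0101 0.0345 0.0026 0.0000
```

Emit:
{"method": "send_rows", "body": {
  "series": "0 0 0 0 0 -0.02 1;0 0 0 0 0 -0.04 1;0 0 0 0 0 -0.0462 1;0 0 0 0 0 -0.0462 1;0 0 0 0 0 -0.0462 1;0 0 0 0 0 -0.0462 1;0 0 0 0 0 -0.0324 1;0 0 -0.0101 0.0342 -0.005 0 1;0 0 -0.0101 0.0343 -0.004 0 1;0 0 -0.0101 0.0344 -0.003 0 1;0 0 -0.0101 0.0345 -0.0018 0 1;0 0 -0.0101 0.0345 -0.0007 0 1;0 0 -0.0101 0.0345 0.0004 0 1;0 0 -0.0101 0.0345 0.0015 0 1;0 0 -0.0101 0.0345 0.0026 0 1;0 0 0 0 0 0 1;0 0 0 0 0 0 1;0 0 0 0 0 0 1"
}}

```text
t: 6.8
tool_pos: [557.7, -214.6, 191.7]
ee_rot: [0.0, 0.581, 0.814, -0.0]
force: [-0.1, -0.1, -3.8]
finger_gap: 0.156
```

Run:
```python
from plan import *; from shot import grab
show(); grab('d')
from geo import crop
crop('pics/d_side.png',260,150,130,130,5,'pics/d_s1.png')
crop('pics/d_top.png',255,135,160,110,5,'pics/d_t1.png')
```

```text
t 6.8 p [ 557.7 -214.6  191.7] yaw 1.9019 tilt 0.01 gap 0.156 F [-0.1 -0.1 -3.8] q [-0.56  0.5   1.32 -0.    1.31 -0.89]
```

View pics/d_s1.png

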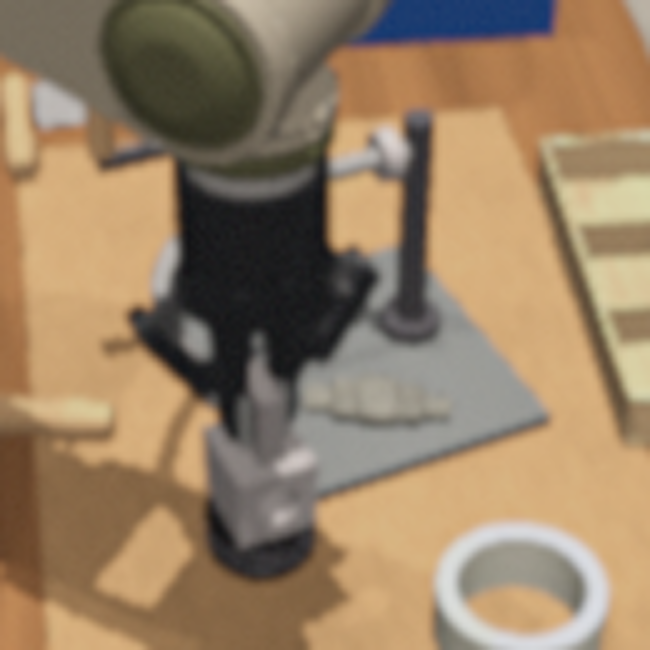

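View pics/d_t1.png

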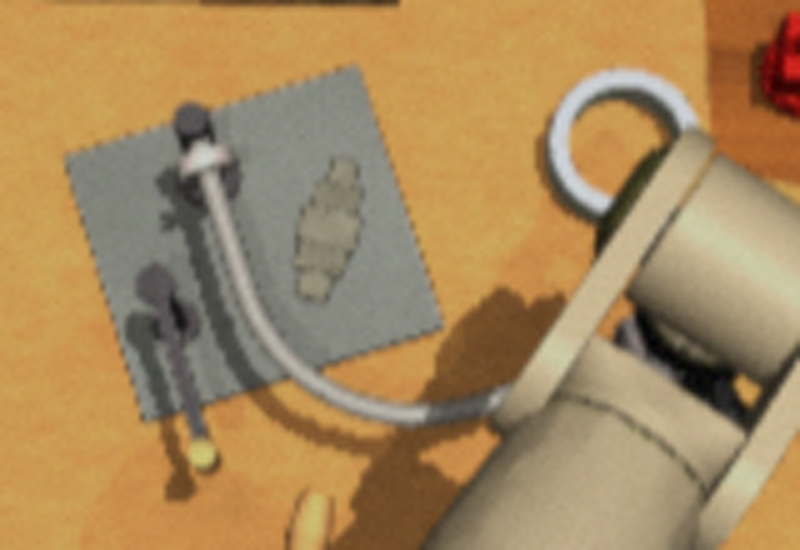

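Run:
```python
from lampfit import *
n='side'; x0,y0,w,h=290,205,50,65
im=cv2.resize(cv2.imread('pics/d_side.png')[y0:y0+h,x0:x0+w],None,fx=9,fy=9,interpolation=cv2.INTER_CUBIC)
Rz=R.from_euler('z',1.902).as_matrix()
for k in parts:
    q=((proj(n,k@Rz.T+[557.7,-214.6,162.7])-(x0,y0)+.5)*9).astype(np.int32); cv2.polylines(im,[cv2.convexHull(q)],True,(0,0,255),1)
cv2.imwrite('pics/d_ov.png',im)
```

```text
(no output)
```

View pics/d_ov.png

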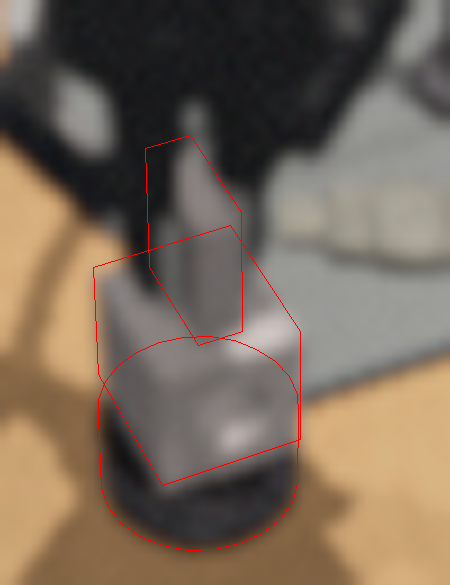

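```bash
cat > rail.py <<'E'
from plan import *
from fit import tf
P=np.array([584.9,-20.2,.337])
def arc(s): # s=0 at bend start
    L=110*np.pi/2
    if s<0: return np.array([-90,-55+s])
    if s<L: return np.array([20-110*np.cos(s/110),-55+110*np.sin(s/110)])
    return np.array([20+s-L,55.])
def wp(s,z=191.5,n=1,P=P):
    a,b,c=arc(s-25),arc(s),arc(s+25); d=c-a; yaw=np.arctan2(d[1],d[0])
    m=(b+(a+c)/2)/2; w=tf(P,[m[0],m[1],z])[0]; return (w[0],w[1],z,P[2]+yaw,n)
E
python3 - <<'E'
from rail import *
plan([wp(-120,n=2),wp(-60,n=8)])
E
```

```text
-0.0000 -0.0000 -0.0009 -0.0008 -0.0001 0.0002
-0.0000 -0.0000 -0.0009 -0.0008 -0.0001 0.0002
0.0000 0.0000 0.0000 0.0187 0.0000 -0.0000
0.0000 0.0000 0.0000 0.0188 -0.0000 -0.0000
0.0000 0.0000 0.0000 0.0188 0.0000 -0.0000
0.0000 0.0000 0.0000 0.0188 -0.0000 -0.0000
0.0000 0.0000 0.0000 0.0187 0.0000 -0.0000
0.0000 0.0000 0.0000 0.0188 0.0000 -0.0000
0.0000 0.0000 0.0000 0.0188 -0.0000 -0.0000
0.0000 0.0000 0.0000 0.0187 0.0000 -0.0000
```

Emit:
{"method": "send_rows", "body": {
  "series": "0 0 -0.001 0 0 0 1;0 0 -0.001 0 0 0 1;0 0 0 0.0187 0 0 1;0 0 0 0.0187 0 0 1;0 0 0 0.0187 0 0 1;0 0 0 0.0187 0 0 1;0 0 0 0.0187 0 0 1;0 0 0 0 0 0 1"
}}

```text
t: 7.9
tool_pos: [545.2, -178.3, 191.9]
ee_rot: [0.0, 0.578, 0.816, 0.0]
force: [1.4, -0.5, -4.1]
finger_gap: 0.154
```

Run:
```python
from rail import *; from shot import grab
show(); grab('e')
from geo import crop
crop('pics/e_side.png',270,170,90,90,8,'pics/e_s1.png')
crop('pics/e_top.png',255,135,130,110,6,'pics/e_t1.png')
```

```text
t 7.9 p [ 545.2 -178.3  191.9] yaw 1.9095 tilt 0.01 gap 0.154 F [ 1.4 -0.5 -4.1] q [-0.52  0.45  1.41  0.    1.29 -0.86]
```

View pics/e_s1.png

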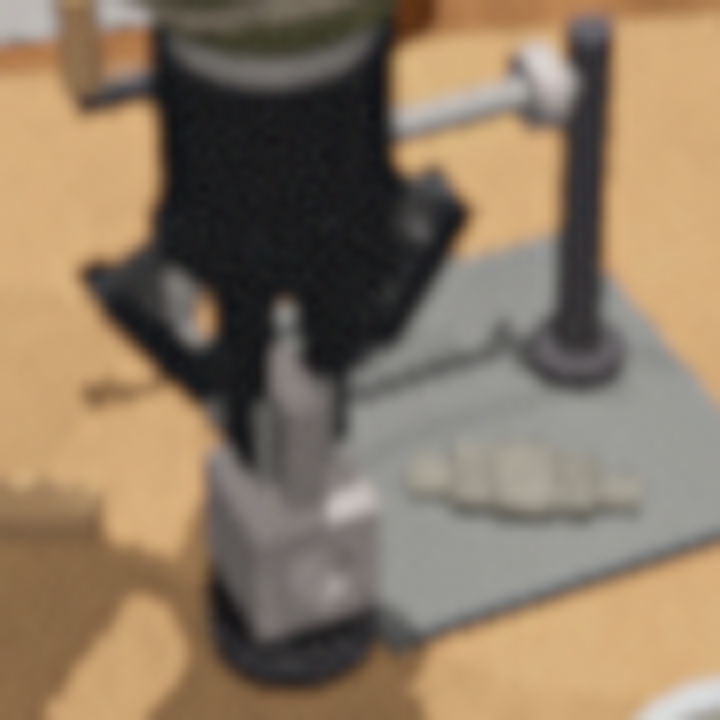

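View pics/e_t1.png

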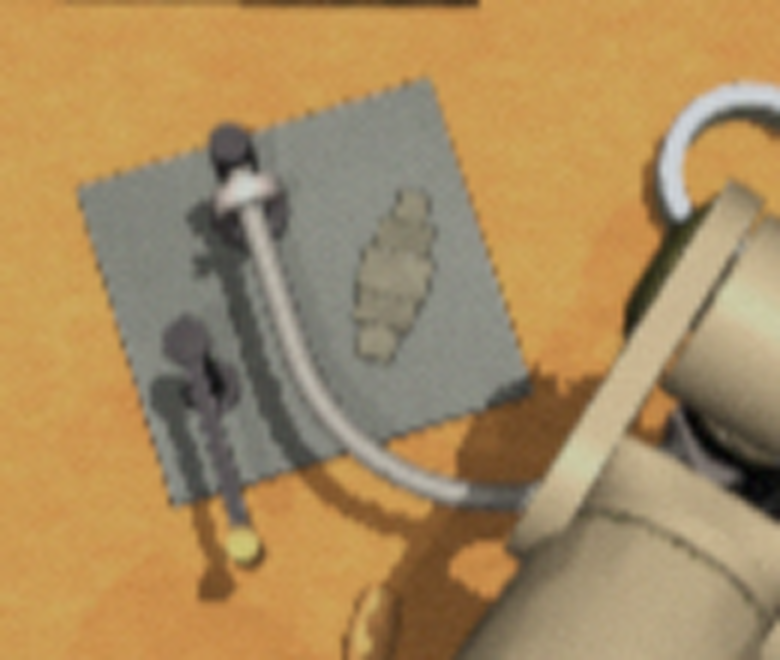

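Run:
```python
from rail import *
plan([wp(-25,n=5)])
```

```text
0.0000 0.0000 0.0001 0.0283 -0.0001 0.0002
0.0000 0.0000 0.0001 0.0283 -0.0001 0.0002
0.0000 0.0000 0.0001 0.0283 -0.0001 0.0002
0.0000 0.0000 0.0001 0.0283 -0.0001 0.0002
0.0000 0.0000 0.0001 0.0283 -0.0001 0.0002
```

Emit:
{"method": "send_rows", "body": {
  "series": "0 0 0 0.02 0 0 1;0 0 0 0.02 0 0 1;0 0 0 0.02 0 0 1;0 0 0 0.02 0 0 1;0 0 0 0.02 0 0 1;0 0 0 0.02 0 0 1;0 0 0 0.02 0 0 1;0 0 0 0 0 0 1"
}}

```text
t: 9.0
tool_pos: [526.6, -125.5, 191.9]
ee_rot: [0.0, 0.578, 0.816, 0.0]
force: [0.0, 0.4, -3.5]
finger_gap: 0.157
```

Run:
```python
from rail import *; from shot import grab
show(); grab('f')
for b in (0,25,50,75): 
    print('to',b)
    plan([wp(b-25+6*i,n=1) for i in range(1,5)] if b else [wp(-25+5*i) for i in range(1,6)])if b==0 else None
from geo import crop
crop('pics/f_side.png',270,160,90,90,8,'pics/f_s1.png')
```

```text
t 9.0 p [ 526.6 -125.5  191.9] yaw 1.9094 tilt 0.01 gap 0.157 F [ 0.   0.4 -3.5] q [-0.45  0.38  1.51  0.    1.25 -0.79]
to 0
0.0000 0.0001 0.0011 0.0143 -0.0002 0.0008
0.0000 -0.0000 0.0022 0.0125 0.0002 0.0000
0.0000 -0.0000 0.0036 0.0125 0.0002 0.0000
-0.0000 -0.0000 0.0051 0.0125 0.0002 0.0000
-0.0000 -0.0000 0.0065 0.0124 0.0002 0.0000
to 25
to 50
to 75
```

View pics/f_s1.png

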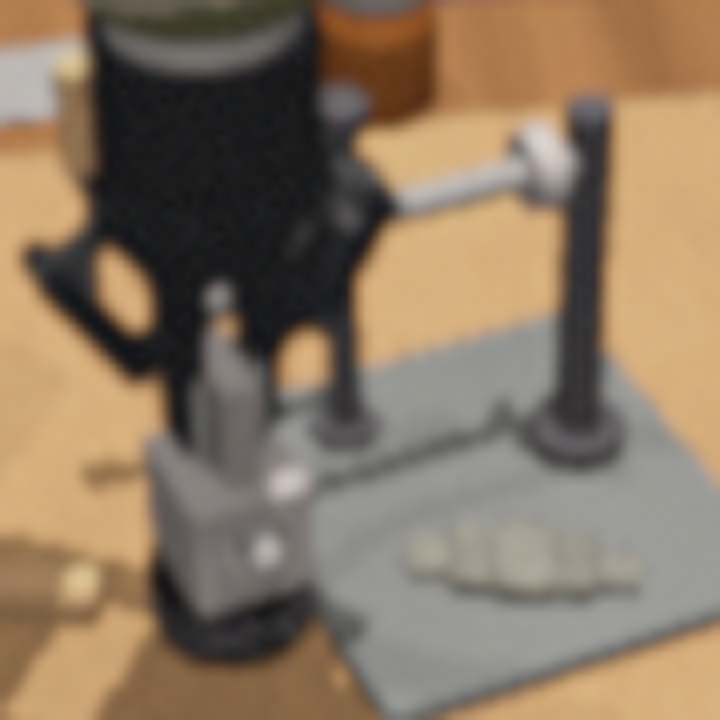

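Run:
```python
from rail import *
plan([wp(-19+6*i,z=191.5) for i in range(0,13)])
```

```text
0.0000 0.0001 0.0014 0.0168 -0.0002 0.0008
-0.0000 -0.0000 0.0031 0.0150 0.0003 0.0000
0.0000 -0.0000 0.0052 0.0150 0.0003 0.0000
-0.0000 -0.0000 0.0073 0.0149 0.0003 0.0000
0.0000 -0.0000 0.0094 0.0149 0.0003 0.0000
0.0000 -0.0000 0.0115 0.0149 0.0004 0.0000
-0.0000 -0.0000 0.0136 0.0149 0.0005 0.0000
0.0000 -0.0000 0.0156 0.0148 0.0005 0.0000
0.0000 -0.0000 0.0172 0.0148 0.0004 0.0000
-0.0000 -0.0000 0.0174 0.0148 0.0004 0.0000
-0.0000 -0.0000 0.0174 0.0148 0.0004 0.0000
0.0000 -0.0000 0.0174 0.0148 0.0004 0.0000
0.0000 -0.0000 0.0174 0.0148 0.0004 0.0000
```

Emit:
{"method": "send_rows", "body": {
  "series": "0 0 0.0014 0.0168 -0.0002 0 1;0 0 0.0031 0.015 0.0003 0 1;0 0 0.0052 0.015 0.0003 0 1;0 0 0.0073 0.0149 0.0003 0 1;0 0 0.0094 0.0149 0.0003 0 1;0 0 0.0115 0.0149 0.0004 0 1;0 0 0.0136 0.0149 0.0005 0 1;0 0 0.0156 0.0148 0.0005 0 1;0 0 0 0 0 0 1"
}}

```text
t: 10.22
tool_pos: [514.1, -78.8, 191.8]
ee_rot: [0.0, 0.661, 0.751, 0.0]
force: [-0.1, 0.2, -3.7]
finger_gap: 0.159
```

Run:
```python
from rail import *
show(); print(wp(23)); plan([wp(29+6*i,z=191.5) for i in range(0,12)])
```

```text
t 10.225 p [514.1 -78.8 191.8] yaw 1.6985 tilt 0.0 gap 0.159 F [-0.1  0.2 -3.7] q [-0.38  0.34  1.57  0.    1.23 -0.51]
(np.float64(514.258301340716), np.float64(-79.34593088295384), 191.5, np.float64(1.6983471198486177), 1)
0.0000 0.0000 0.0173 0.0135 0.0005 0.0009
-0.0000 -0.0000 0.0174 0.0148 0.0004 0.0000
0.0000 -0.0000 0.0174 0.0148 0.0004 0.0000
-0.0000 -0.0000 0.0174 0.0148 0.0004 0.0000
0.0000 -0.0000 0.0174 0.0148 0.0004 0.0000
0.0000 -0.0000 0.0174 0.0148 0.0004 0.0000
-0.0000 -0.0000 0.0174 0.0148 0.0004 0.0000
0.0000 -0.0000 0.0174 0.0148 0.0004 0.0000
0.0000 -0.0000 0.0174 0.0148 0.0004 0.0000
-0.0000 -0.0000 0.0174 0.0148 0.0004 0.0000
0.0000 -0.0000 0.0174 0.0148 0.0004 0.0000
0.0000 -0.0000 0.0174 0.0148 0.0004 0.0000
```

Emit:
{"method": "send_rows", "body": {
  "series": "0 0 0.0174 0.0135 0.0004 0 1;0 0 0.0174 0.0148 0.0004 0 1;0 0 0.0174 0.0148 0.0004 0 1;0 0 0.0174 0.0148 0.0004 0 1;0 0 0.0174 0.0148 0.0004 0 1;0 0 0.0174 0.0148 0.0004 0 1;0 0 0.0174 0.0148 0.0004 0 1;0 0 0 0 0 0 1"
}}

```text
t: 11.22
tool_pos: [517.0, -38.6, 191.8]
ee_rot: [0.0, 0.791, 0.612, 0.0]
force: [-0.2, 1.0, -3.4]
finger_gap: 0.156
```

Run:
```python
from rail import *
show(); print(wp(65)); plan([wp(71+6*i,z=191.5) for i in range(0,12)])
from shot import grab
from geo import crop
grab('g'); crop('pics/g_side.png',270,150,90,90,8,'pics/g_s1.png')
```

```text
t 11.225 p [517.  -38.6 191.8] yaw 1.3168 tilt 0.01 gap 0.156 F [-0.2  1.  -3.4] q [-0.3   0.33  1.58 -0.    1.23 -0.05]
(np.float64(516.8570060551002), np.float64(-38.21756331997619), 191.5, np.float64(1.3168872358858057), 1)
0.0000 0.0000 0.0173 0.0156 -0.0000 0.0007
-0.0000 -0.0000 0.0174 0.0148 0.0004 0.0000
0.0000 -0.0000 0.0174 0.0148 0.0004 0.0000
-0.0000 -0.0000 0.0174 0.0148 0.0004 0.0000
-0.0000 -0.0000 0.0174 0.0148 0.0004 0.0000
0.0000 -0.0000 0.0174 0.0148 0.0004 0.0000
-0.0000 -0.0000 0.0174 0.0148 0.0004 0.0000
0.0000 -0.0000 0.0174 0.0148 0.0004 0.0000
0.0000 -0.0000 0.0174 0.0148 0.0004 0.0000
-0.0000 -0.0000 0.0174 0.0148 0.0004 0.0000
0.0000 -0.0000 0.0174 0.0148 0.0004 0.0000
-0.0000 -0.0000 0.0174 0.0148 0.0004 0.0000
```

View pics/g_s1.png

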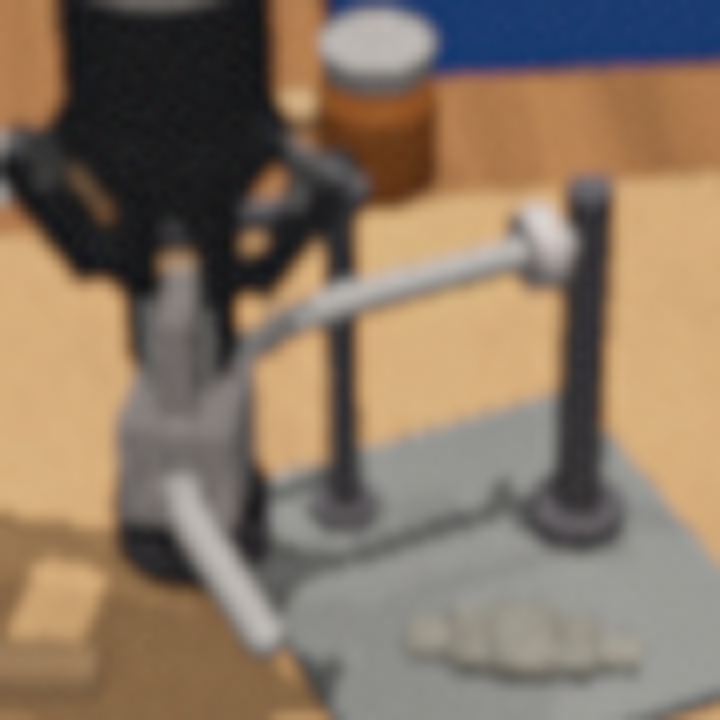

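Emit:
{"method": "send_rows", "body": {
  "series": "0 0 0.0174 0.0155 0 0 1;0 0 0.0174 0.0148 0.0004 0 1;0 0 0.0174 0.0148 0.0004 0 1;0 0 0.0174 0.0148 0.0004 0 1;0 0 0.0174 0.0148 0.0004 0 1;0 0 0.0174 0.0148 0.0004 0 1;0 0 0 0 0 0 1"
}}

```text
t: 12.2
tool_pos: [531.3, -6.1, 191.7]
ee_rot: [0.0, 0.88, 0.475, -0.0]
force: [1.6, -0.8, -3.1]
finger_gap: 0.155
```

Run:
```python
from rail import *
show(); print(wp(101)); plan([wp(107+6*i,z=191.5) for i in range(0,16)])
```

```text
t 12.2 p [531.3  -6.1 191.7] yaw 0.989 tilt 0.01 gap 0.155 F [ 1.6 -0.8 -3.1] q [-0.23  0.36  1.54 -0.    1.24  0.35]
(np.float64(531.2037215683308), np.float64(-5.8783165879044645), 191.5, np.float64(0.9896145086130785), 1)
-0.0000 0.0000 0.0172 0.0152 -0.0000 0.0005
0.0000 -0.0000 0.0174 0.0148 0.0004 0.0000
-0.0000 -0.0000 0.0174 0.0148 0.0004 0.0000
-0.0000 -0.0000 0.0174 0.0148 0.0004 0.0000
0.0000 -0.0000 0.0174 0.0148 0.0004 0.0000
-0.0000 -0.0000 0.0174 0.0148 0.0004 0.0000
-0.0000 -0.0000 0.0174 0.0148 0.0004 0.0000
0.0000 -0.0000 0.0173 0.0148 0.0004 0.0000
0.0000 -0.0000 0.0159 0.0148 0.0003 0.0000
-0.0000 -0.0000 0.0138 0.0149 0.0001 0.0000
-0.0000 -0.0000 0.0117 0.0149 0.0001 0.0000
0.0000 -0.0000 0.0096 0.0149 0.0002 0.0000
-0.0000 -0.0000 0.0076 0.0149 0.0001 0.0000
0.0000 -0.0000 0.0055 0.0150 -0.0001 -0.0000
-0.0000 -0.0000 0.0034 0.0150 -0.0001 -0.0000
-0.0000 -0.0000 0.0013 0.0150 -0.0001 -0.0000
```

Emit:
{"method": "send_rows", "body": {
  "series": "0 0 0.0174 0.0152 0 0 1;0 0 0.0174 0.0148 0.0004 0 1;0 0 0.0174 0.0148 0.0004 0 1;0 0 0.0174 0.0148 0.0004 0 1;0 0 0.0174 0.0148 0.0004 0 1;0 0 0.0174 0.0148 0.0004 0 1;0 0 0 0 0 0 1"
}}

```text
t: 13.08
tool_pos: [555.2, 19.9, 191.7]
ee_rot: [0.0, 0.946, 0.325, -0.0]
force: [0.2, -0.2, -2.8]
finger_gap: 0.156
```

Run:
```python
from rail import *
show(); print(wp(137)); plan([wp(143+6*i,z=191.5) for i in range(0,12)])
from shot import grab
from geo import crop
grab('h'); crop('pics/h_side.png',270,140,90,90,8,'pics/h_s1.png')
```

```text
t 13.075 p [555.2  19.9 191.7] yaw 0.6614 tilt 0.01 gap 0.156 F [ 0.2 -0.2 -2.8] q [-0.17  0.41  1.46 -0.    1.27  0.73]
(np.float64(555.1847799919373), np.float64(20.132526576033158), 191.5, np.float64(0.6623417813403512), 1)
-0.0000 0.0001 0.0171 0.0151 -0.0001 0.0004
-0.0000 -0.0000 0.0173 0.0148 0.0004 0.0000
0.0000 -0.0000 0.0159 0.0148 0.0003 0.0000
-0.0000 -0.0000 0.0138 0.0149 0.0001 0.0000
0.0000 -0.0000 0.0117 0.0149 0.0001 0.0000
0.0000 -0.0000 0.0096 0.0149 0.0002 0.0000
-0.0000 -0.0000 0.0076 0.0149 0.0001 0.0000
0.0000 -0.0000 0.0055 0.0150 -0.0001 -0.0000
-0.0000 -0.0000 0.0034 0.0150 -0.0001 -0.0000
-0.0000 -0.0000 0.0013 0.0150 -0.0001 -0.0000
0.0000 -0.0000 0.0000 0.0150 -0.0000 -0.0000
-0.0000 0.0000 0.0000 0.0150 0.0000 0.0000
```

View pics/h_s1.png

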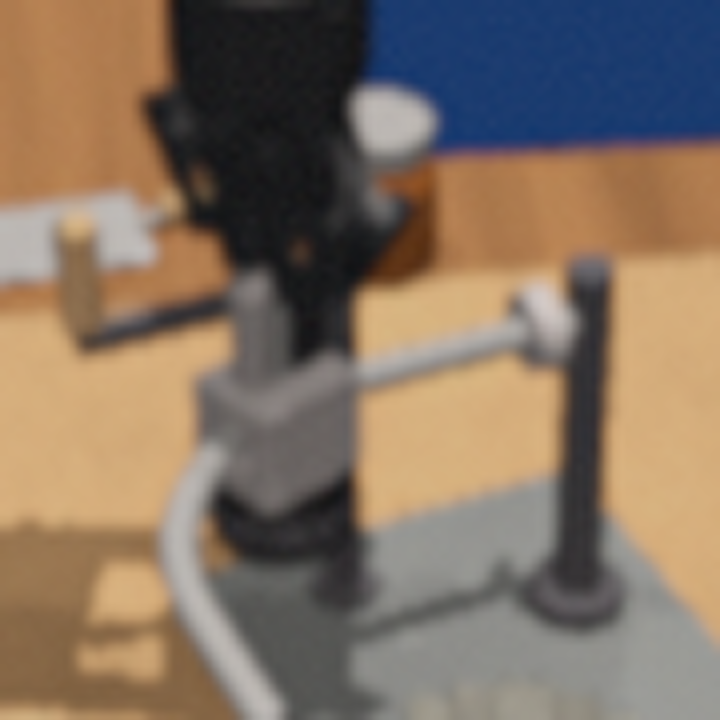

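Emit:
{"method": "send_rows", "body": {
  "series": "0 0 0.0172 0.0151 0 0 1;0 0 0.0173 0.0148 0.0004 0 1;0 0 0.0159 0.0148 0.0003 0 1;0 0 0.0138 0.0149 0.0001 0 1;0 0 0.0117 0.0149 0.0001 0 1;0 0 0.0096 0.0149 0.0002 0 1;0 0 0.0076 0.0149 0.0001 0 1;0 0 0.0055 0.015 0 0 1;0 0 0.0034 0.015 0 0 1;0 0 0.0013 0.015 0 0 1;0 0 0 0.015 0 0 1;0 0 0 0 0 0 1"
}}

```text
t: 14.68
tool_pos: [614.5, 48.4, 191.6]
ee_rot: [-0.0, 0.986, 0.167, -0.0]
force: [-0.6, -0.2, -3.7]
finger_gap: 0.157
```

Run:
```python
from rail import *
show(); print(wp(203)); plan([wp(222.8,z=191,n=4)])
from shot import grab
from geo import crop
grab('i'); crop('pics/i_side.png',270,140,90,90,8,'pics/i_s1.png')
```

```text
t 14.675 p [614.5  48.4 191.6] yaw 0.3353 tilt 0.01 gap 0.157 F [-0.6 -0.2 -3.7] q [-0.11  0.55  1.26 -0.    1.34  1.12]
(np.float64(614.1018474144311), np.float64(48.30939810217258), 191.5, np.float64(0.337), 1)
-0.0000 0.0000 -0.0001 0.0121 -0.0000 0.0004
-0.0000 0.0000 -0.0001 0.0121 -0.0000 0.0004
-0.0000 0.0000 -0.0001 0.0121 -0.0000 0.0004
-0.0000 0.0000 -0.0001 0.0121 -0.0000 0.0004
```

View pics/i_s1.png

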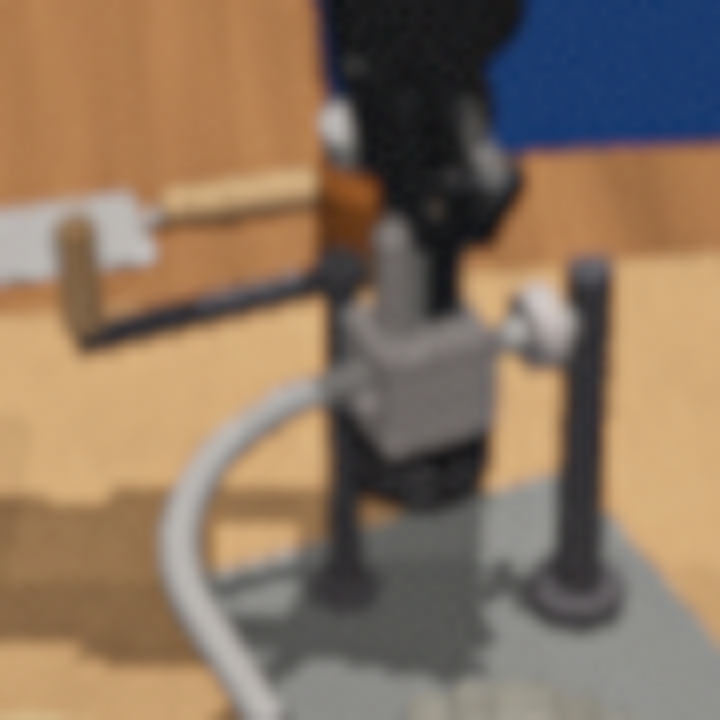

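Emit:
{"method": "send_rows", "body": {
  "series": "0 0 0 0.01 0 0.0005 1;0 0 0 0.01 0 0.0005 1;0 0 0 0.01 0 0.0005 1;0 0 0 0.008 0 0.0005 1;0 0 0 0.005 0 0 1;0 0 0 0 0 0 1"
}}

```text
t: 15.52
tool_pos: [630.5, 54.0, 190.9]
ee_rot: [0.0, 0.986, 0.167, -0.0]
force: [-0.3, -0.7, -3.5]
finger_gap: 0.155
```

Run:
```python
from rail import *
show(); print(wp(222.8))
from shot import grab
from geo import crop
grab('j'); crop('pics/j_side.png',310,150,60,60,10,'pics/j_s1.png'); crop('pics/j_top.png',255,135,130,110,6,'pics/j_t1.png')
```

```text
t 15.525 p [630.5  54.  190.9] yaw 0.335 tilt 0.0 gap 0.155 F [-0.3 -0.7 -3.5] q [-0.1   0.58  1.2  -0.    1.36  1.14]
(np.float64(632.7881148960741), np.float64(54.85641326975011), 191.5, np.float64(0.337), 1)
```

View pics/j_s1.png

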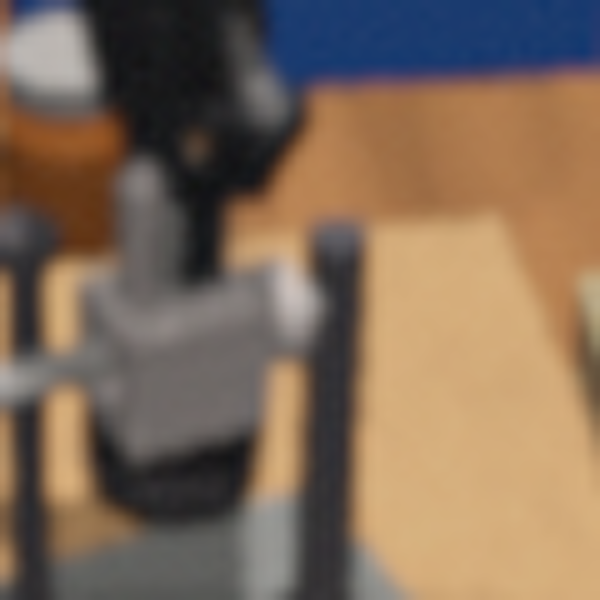

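View pics/j_t1.png

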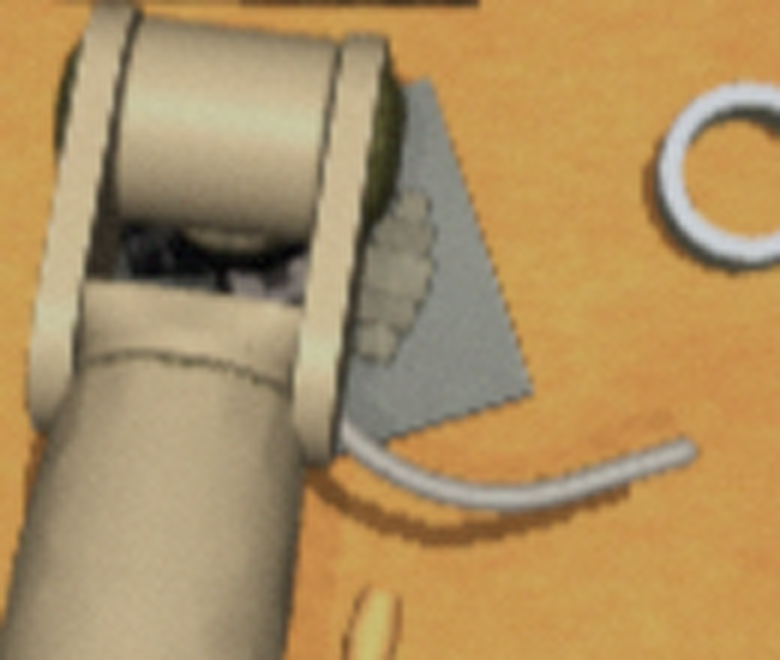

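Close to the collar with no contact force yet. I'll creep forward.

Emit:
{"method": "send_rows", "body": {
  "series": "0 0 0 0.004 0 0 1;0 0 0 0.003 0 0 1;0 0 0 0 0 0 1"
}}

```text
t: 16.0
tool_pos: [633.2, 54.9, 191.0]
ee_rot: [0.0, 0.986, 0.167, 0.0]
force: [-0.6, 0.1, -3.6]
finger_gap: 0.156
```

Emit:
{"method": "send_rows", "body": {
  "series": "0 0 0 0.003 0 0 1;0 0 0 0 0 0 1"
}}

```text
t: 16.25
tool_pos: [634.3, 55.3, 190.9]
ee_rot: [-0.0, 0.986, 0.167, -0.0]
force: [-0.0, -0.0, -3.9]
finger_gap: 0.154
```

Emit:
{"method": "send_rows", "body": {
  "series": "0 0 0 0.003 0 0 1;0 0 0 0 0 0 1"
}}

```text
t: 16.5
tool_pos: [635.0, 55.5, 191.0]
ee_rot: [0.0, 0.986, 0.167, -0.001]
force: [-4.2, -1.5, -2.4]
finger_gap: 0.153
```

Emit:
{"method": "send_rows", "body": {
  "series": "0 0 0 0.003 0 0 1;0 0 0 0 0 0 1"
}}

```text
t: 16.75
tool_pos: [635.2, 55.6, 191.1]
ee_rot: [0.0, 0.986, 0.167, -0.002]
force: [-11.0, -3.0, 2.8]
finger_gap: 0.155
```

Emit:
{"method": "send_rows", "body": {
  "series": "0 0 0 -0.002 0 0.003 1;0 0 0 -0.001 0 0.002 1;0 0 0 0 0 0.001 1;0 0 0 0 0 0 1"
}}

```text
t: 17.25
tool_pos: [635.0, 55.4, 188.7]
ee_rot: [0.0, 0.986, 0.167, -0.001]
force: [-5.0, -2.4, -0.7]
finger_gap: 0.158
```

Run:
```python
from rail import *
show()
```

```text
t 17.25 p [635.   55.4 188.7] yaw 0.3348 tilt 0.06 gap 0.158 F [-5.  -2.4 -0.7] q [-0.1   0.6   1.18 -0.    1.36  1.14]
```

Emit:
{"method": "send_rows", "body": {
  "series": "0 0 0 0 0 0 0.4;0 0 0 0 0 0 0.2;0 0 0 0 0 0 0;0 0 0 0 0 0 0;0 0 0 0 0 0 0;0 0 0 0 0 0 0"
}}

```text
t: 18.0
tool_pos: [635.4, 55.6, 188.6]
ee_rot: [0.0, 0.986, 0.167, 0.0]
force: [0.5, -0.9, 0.0]
finger_gap: 0.499
```

Run:
```python
from rail import *
show()
from shot import grab
from geo import crop
grab('k'); crop('pics/k_side.png',310,150,60,60,10,'pics/k_s1.png')
```

```text
t 18.0 p [635.4  55.6 188.6] yaw 0.3349 tilt 0.01 gap 0.499 F [ 0.5 -0.9  0. ] q [-0.1   0.6   1.18 -0.    1.36  1.14]
```

View pics/k_s1.png

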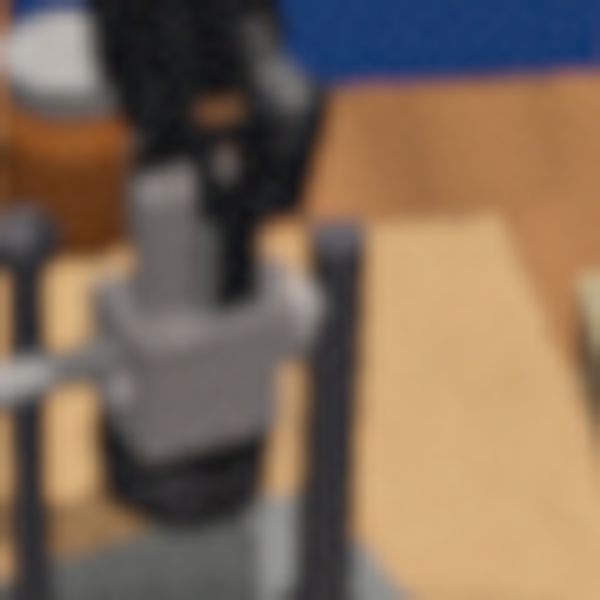

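Emit:
{"method": "send_rows", "body": {
  "series": "0 0 0 0 0 -0.02 0;0 0 0 0 0 -0.03 0;0 0 0 0 0 -0.04 0;0 0 0 0 0 -0.04 0;0 0 0 0 0 -0.04 0;0 0 0 0 0 -0.04 0;0 0 0 -0.06 0.04 -0.02 0;0 0 0 -0.1 0.06 0 0;0 0 0 -0.1 0.06 0 0;0 0 0 0 0 0 0"
}}

```text
t: 19.35
tool_pos: [557.1, -40.8, 281.7]
ee_rot: [0.0, 0.986, 0.165, 0.0]
force: [0.8, -0.5, 0.3]
finger_gap: 0.499
```

Run:
```python
from rail import *
show()
from shot import grab
from geo import crop
grab('l'); crop('pics/l_side.png',270,140,100,100,6,'pics/l_s1.png');crop('pics/l_top.png',255,135,130,110,6,'pics/l_t1.png')
```

```text
t 19.35 p [557.1 -40.8 281.7] yaw 0.3319 tilt 0.04 gap 0.499 F [ 0.8 -0.5  0.3] q [-0.28  0.36  1.3  -0.    1.48  0.96]
```

View pics/l_s1.png

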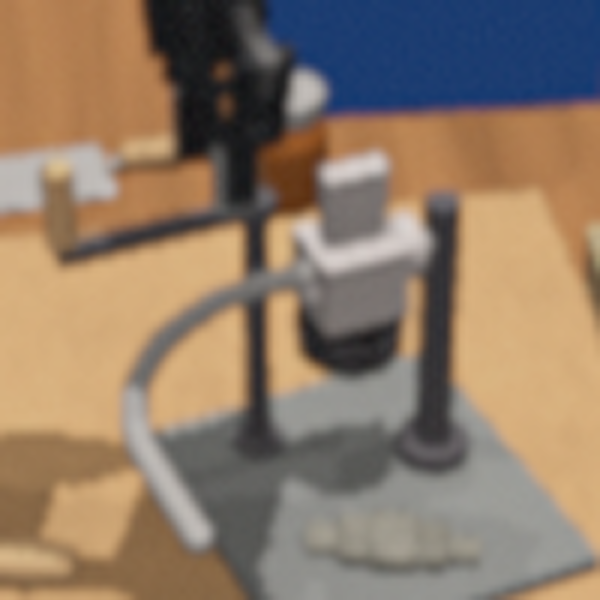

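View pics/l_t1.png

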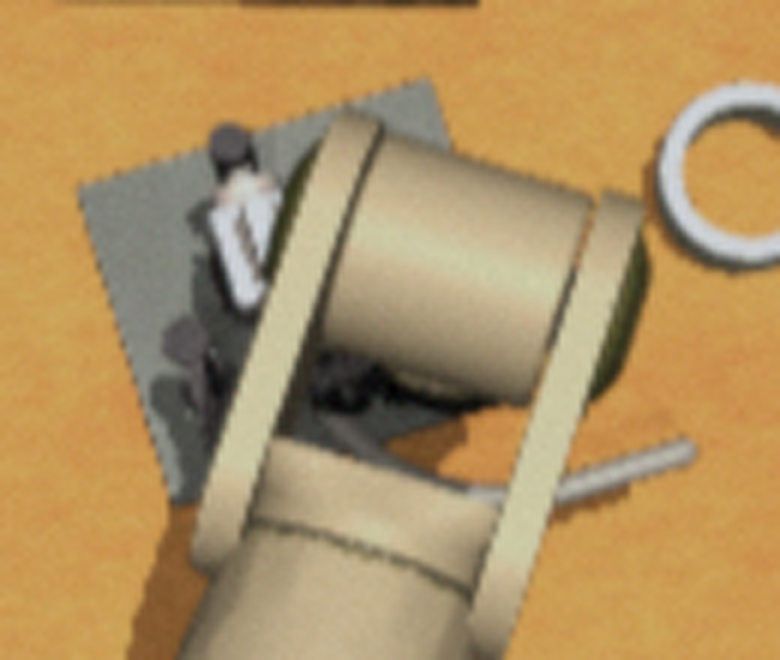

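Run:
```python
from rail import *; from geo import unproj
g1=unproj('side',58/6+270-.5,168/6+140-.5,z=235); g2=unproj('top',243/6+255-.5,545/6+135-.5,z=235)
pv=tf(P,[36,105,165])[0]; print(g1,g2,pv)
for g in (g1,g2,(g1+g2)/2):
    d=(g-pv)[:2]; print(np.hypot(*d),np.arctan2(d[1],d[0]),(P[2]-np.pi/2)-np.arctan2(d[1],d[0]))
g=(g1+g2)/2; h=pv[:2]+110*(g-pv)[:2]/np.hypot(*(g-pv)[:2]); print(h)
d=g-pv
plan([(h[0],h[1],281,np.arctan2(d[1],d[0])+np.pi,5),(h[0],h[1],200,np.arctan2(d[1],d[0])+np.pi,5)])
```

```text
[480.27879428  54.65528604 235.        ] [479.27263411  57.01825396 235.        ] [584.15601196  90.79750665 165.        ]
109.98516473842942 -2.8067612296994806 1.572964902904584
110.18875106511612 -2.8300177547339866 1.59622142793909
110.07951520602627 -2.8184002449071714 1.5846039181122749
[479.85111261  55.86202366]
0.0000 -0.0000 0.0007 -0.0215 -0.0577 0.0001
0.0000 -0.0000 0.0007 -0.0217 -0.0576 0.0001
0.0000 -0.0000 0.0007 -0.0218 -0.0576 0.0001
0.0000 -0.0000 0.0007 -0.0219 -0.0575 0.0001
0.0000 -0.0000 0.0007 -0.0221 -0.0575 0.0001
0.0000 -0.0000 -0.0000 -0.0000 -0.0000 0.0405
0.0000 -0.0000 -0.0000 -0.0000 -0.0000 0.0405
0.0000 -0.0000 0.0000 -0.0000 -0.0000 0.0405
0.0000 -0.0000 -0.0000 -0.0000 -0.0000 0.0405
0.0000 -0.0000 -0.0000 -0.0000 -0.0000 0.0405
```

Radius 110 mm matches the keeper spec. I'll approach the handle.

Emit:
{"method": "send_rows", "body": {
  "series": "0 0 0 -0.0215 -0.0577 0 0;0 0 0 -0.0217 -0.0576 0 0;0 0 0 -0.0218 -0.0576 0 0;0 0 0 -0.0219 -0.0575 0 0;0 0 0 -0.0221 -0.0575 0 0;0 0 0 0 0 0.03 0;0 0 0 0 0 0.03 0;0 0 0 0 0 0 0"
}}

```text
t: 20.45
tool_pos: [479.2, 55.1, 255.2]
ee_rot: [-0.0, 0.986, 0.166, -0.001]
force: [-0.1, 0.4, -0.1]
finger_gap: 0.501
```

Run:
```python
from rail import *
show()
from shot import grab
from geo import crop
grab('m'); crop('pics/m_side.png',250,130,100,80,8,'pics/m_s1.png')
```

```text
t 20.45 p [479.2  55.1 255.2] yaw 0.3345 tilt 0.15 gap 0.501 F [-0.1  0.4 -0.1] q [-0.13  0.2   1.58 -0.    1.36  1.11]
```

View pics/m_s1.png

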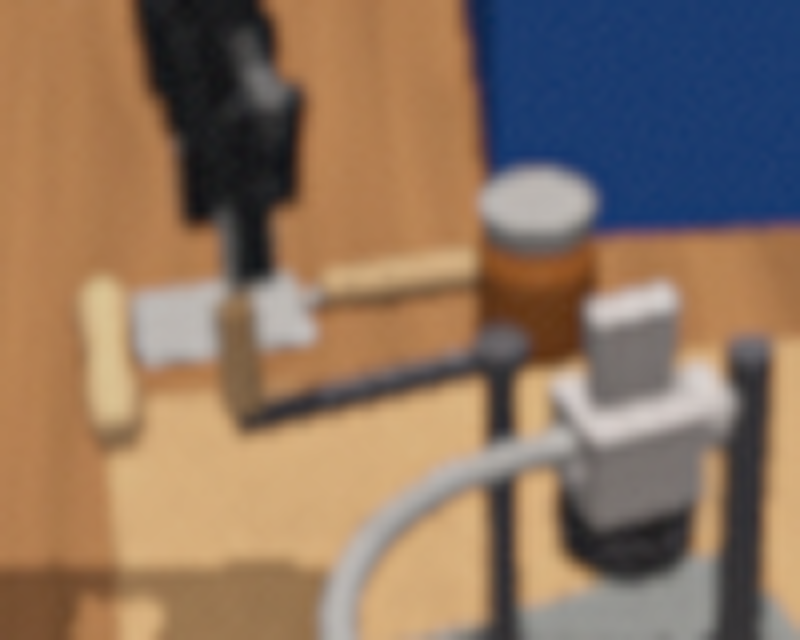

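Emit:
{"method": "send_rows", "body": {
  "series": "0 0 0 0.0005 0 0.03 0;0 0 0 0.0005 0 0.03 0;0 0 0 0 0 0.04 0;0 0 0 0 0 0.038 0;0 0 0 0 0 0 0.2;0 0 0 0 0 0 0.35;0 0 0 0 0 0 0.35;0 0 0 0 0 0 0.35",
  "force": 20
}}

```text
t: 21.55
tool_pos: [479.7, 55.6, 201.7]
ee_rot: [0.0, 0.986, 0.167, 0.0]
force: [0.4, 0.6, 0.2]
finger_gap: 0.323
```

```bash
cat > kp.py <<'E'
from rail import *
pv=tf(P,[36,105,165])[0][:2]
def kw(k,z=200,n=1,lead=0.,P=P):
    """keeper angle k -> tcp pose"""
    a=P[2]-np.pi/2-k; h=pv+110*np.array([np.cos(a),np.sin(a)]); return (h[0],h[1],z,a+np.pi,n)
E
python3 - <<'E'
from kp import *
show(); plan([kw(1.58-0.08*i) for i in range(1,12)])
E
```

```text
t 21.55 p [479.7  55.6 201.7] yaw 0.335 tilt 0.04 gap 0.323 F [0.4 0.6 0.2] q [-0.13  0.25  1.67  0.    1.23  1.11]
0.0001 -0.0002 -0.0232 0.0013 0.0227 0.0043
-0.0000 0.0000 -0.0255 0.0009 0.0220 0.0000
-0.0000 0.0000 -0.0255 0.0009 0.0220 0.0000
0.0000 0.0000 -0.0255 0.0009 0.0220 0.0000
0.0000 0.0000 -0.0255 0.0009 0.0220 0.0000
-0.0000 0.0000 -0.0255 0.0009 0.0220 0.0000
0.0000 0.0000 -0.0255 0.0009 0.0220 0.0000
-0.0000 0.0000 -0.0255 0.0009 0.0220 0.0000
-0.0000 0.0000 -0.0255 0.0009 0.0220 0.0000
-0.0000 0.0000 -0.0255 0.0009 0.0220 0.0000
0.0000 0.0000 -0.0255 0.0009 0.0220 0.0000
```

Emit:
{"method": "send_rows", "body": {
  "series": "0 0 -0.0232 0.0013 0.0227 0 0.35;0 0 -0.0255 0.0009 0.022 0 0.35;0 0 -0.0255 0.0009 0.022 0 0.35;0 0 -0.0255 0.0009 0.022 0 0.35;0 0 -0.0255 0.0009 0.022 0 0.35;0 0 -0.0255 0.0009 0.022 0 0.35;0 0 0 0 0 0 0.35"
}}

```text
t: 22.42
tool_pos: [508.2, 11.0, 201.4]
ee_rot: [0.0, 0.92, 0.393, 0.0]
force: [0.1, 0.8, 0.6]
finger_gap: 0.324
```

Run:
```python
from kp import *
show(); print(kw(1.1)); plan([kw(1.1-0.08*i) for i in range(1,13)])
from shot import grab
from geo import crop
grab('n'); crop('pics/n_side.png',250,130,100,80,8,'pics/n_s1.png')
```

```text
t 22.425 p [508.2  11.  201.4] yaw 0.8071 tilt 0.01 gap 0.324 F [0.1 0.8 0.6] q [-0.21  0.3   1.59 -0.    1.25  0.55]
(np.float64(508.135798485691), np.float64(11.293247994659936), 200, np.float64(0.8077963267948967), 1)
0.0001 -0.0000 -0.0257 0.0012 0.0214 0.0035
0.0000 0.0000 -0.0255 0.0009 0.0220 0.0000
-0.0000 0.0000 -0.0255 0.0009 0.0220 0.0000
0.0000 0.0000 -0.0255 0.0009 0.0220 0.0000
0.0000 0.0000 -0.0255 0.0009 0.0220 0.0000
-0.0000 0.0000 -0.0255 0.0009 0.0220 0.0000
0.0000 0.0000 -0.0255 0.0009 0.0220 0.0000
0.0000 0.0000 -0.0255 0.0009 0.0220 0.0000
-0.0000 0.0000 -0.0255 0.0009 0.0220 0.0000
0.0000 0.0000 -0.0255 0.0009 0.0220 0.0000
0.0000 0.0000 -0.0255 0.0009 0.0220 0.0000
0.0000 0.0000 -0.0255 0.0009 0.0220 0.0000
```

View pics/n_s1.png

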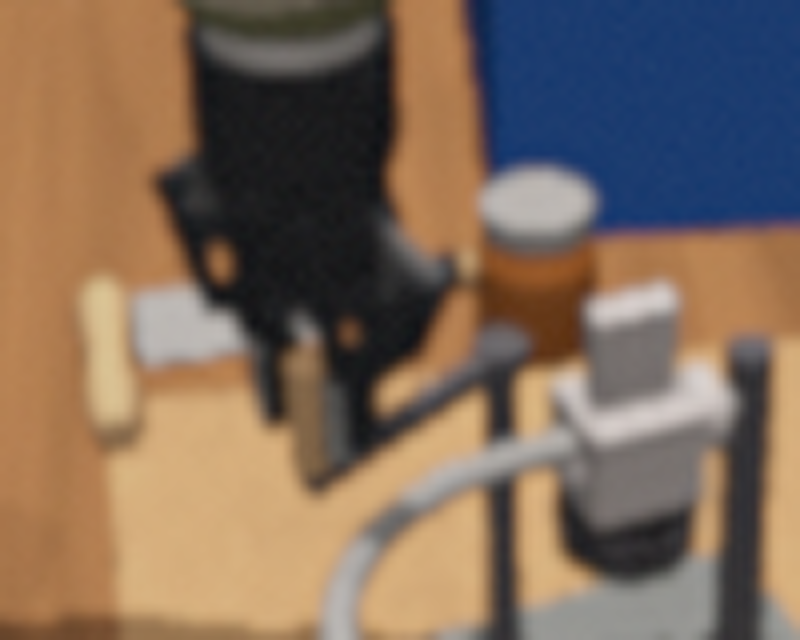

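Emit:
{"method": "send_rows", "body": {
  "series": "0 0 -0.0255 0.001 0.0216 0 0.35;0 0 -0.0255 0.0009 0.022 0 0.35;0 0 -0.0255 0.0009 0.022 0 0.35;0 0 -0.0255 0.0009 0.022 0 0.35;0 0 -0.0255 0.0009 0.022 0 0.35;0 0 -0.0255 0.0009 0.022 0 0.35;0 0 -0.0255 0.0009 0.022 0 0.35;0 0 -0.0255 0.0009 0.022 0 0.35;0 0 0 0 0 0 0.35"
}}

```text
t: 23.65
tool_pos: [570.6, -17.9, 201.3]
ee_rot: [-0.0, 0.749, 0.662, -0.0]
force: [-0.4, -0.6, -0.3]
finger_gap: 0.322
```

Run:
```python
from kp import *
show(); print(kw(.46)); plan([kw(.46-0.06*i) for i in range(1,9)])
```

```text
t 23.65 p [570.6 -17.9 201.3] yaw 1.4478 tilt 0.01 gap 0.322 F [-0.4 -0.6 -0.3] q [-0.24  0.44  1.4   0.    1.3  -0.11]
(np.float64(570.6601020540681), np.float64(-18.371446888138507), 200, np.float64(1.4477963267948966), 1)
-0.0000 -0.0000 -0.0191 -0.0006 0.0168 0.0031
-0.0000 0.0000 -0.0191 0.0005 0.0165 0.0000
-0.0000 0.0000 -0.0191 0.0005 0.0165 0.0000
0.0000 0.0000 -0.0191 0.0005 0.0165 0.0000
-0.0000 0.0000 -0.0191 0.0005 0.0165 0.0000
0.0000 0.0000 -0.0191 0.0005 0.0165 0.0000
-0.0000 0.0000 -0.0191 0.0005 0.0165 0.0000
0.0000 0.0000 -0.0191 0.0005 0.0165 0.0000
```

Emit:
{"method": "send_rows", "body": {
  "series": "0 0 -0.0191 0 0.0167 0 0.35;0 0 -0.0191 0.0005 0.0165 0 0.35;0 0 -0.0191 0.0005 0.0165 0 0.35;0 0 -0.0191 0.0005 0.0165 0 0.35;0 0 -0.0191 0.0005 0.0165 0 0.35;0 0 -0.0191 0.0005 0.0165 0 0.35;0 0 0 0 0 0 0.35"
}}

```text
t: 24.52
tool_pos: [609.8, -15.8, 201.3]
ee_rot: [-0.0, 0.619, 0.786, -0.0]
force: [-0.2, 0.0, -0.3]
finger_gap: 0.322
```

Run:
```python
from kp import *
show(); print(kw(.1))
from shot import grab
from geo import crop
grab('o'); crop('pics/o_side.png',280,140,90,80,8,'pics/o_s1.png')
```

```text
t 24.525 p [609.8 -15.8 201.3] yaw 1.8071 tilt 0.01 gap 0.322 F [-0.2  0.  -0.3] q [-0.22  0.52  1.27  0.    1.35 -0.45]
(np.float64(609.9826421501267), np.float64(-16.127631524111735), 200, np.float64(1.8077963267948964), 1)
```

View pics/o_s1.png

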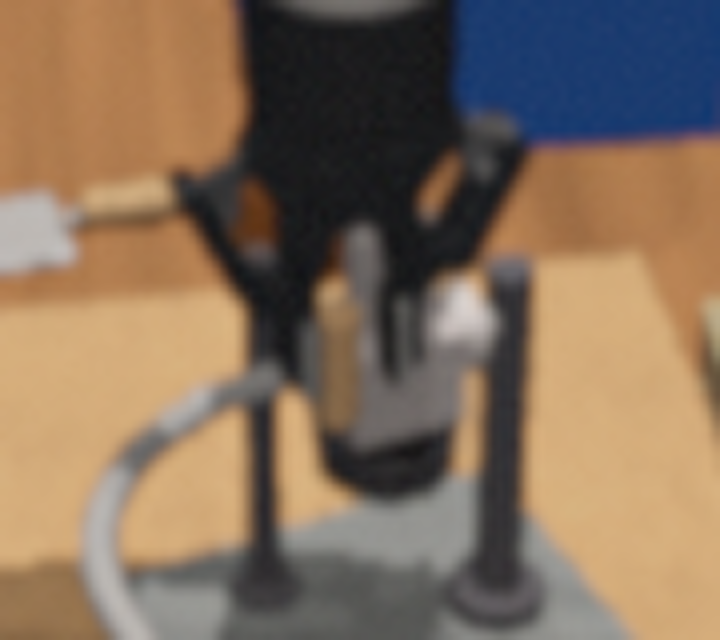

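Emit:
{"method": "send_rows", "body": {
  "series": "0 0 -0.01 0 0.01 0 0.35;0 0 -0.01 0 0.01 0 0.35;0 0 -0.01 0 0.008 0 0.35;0 0 0 0 0 0 0.35"
}}

```text
t: 25.12
tool_pos: [621.0, -13.0, 201.3]
ee_rot: [0.0, 0.58, 0.815, 0.0]
force: [0.3, -0.2, 0.4]
finger_gap: 0.325
```

Emit:
{"method": "send_rows", "body": {
  "series": "0 0 0 0 0.008 0 0.35;0 0 0 0 0 0 0.35"
}}

```text
t: 25.38
tool_pos: [624.0, -12.0, 201.3]
ee_rot: [0.0, 0.58, 0.814, 0.0]
force: [0.6, 0.4, -0.6]
finger_gap: 0.324
```

Emit:
{"method": "send_rows", "body": {
  "series": "0 0 0 0 0.006 0 0.35;0 0 0 0 0 0 0.35"
}}

```text
t: 25.62
tool_pos: [625.9, -11.3, 201.4]
ee_rot: [-0.0, 0.58, 0.814, -0.0]
force: [-2.5, -1.6, 1.4]
finger_gap: 0.324
```

Emit:
{"method": "send_rows", "body": {
  "series": "0 0 0 0 0.006 0 0.35;0 0 0 0 0 0 0.35"
}}

```text
t: 25.88
tool_pos: [626.3, -11.3, 201.2]
ee_rot: [-0.002, 0.58, 0.814, -0.002]
force: [-14.3, -4.5, 5.4]
finger_gap: 0.328
```

Emit:
{"method": "send_rows", "body": {
  "series": "0 0 0 0 -0.007 0 0.35;0 0 0 0 -0.004 0 0.3;0 0 0 0 0 0 0.1;0 0 0 0 0 0 0.1;0 0 0 0 0 0 0.1"
}}

```text
t: 26.5
tool_pos: [624.3, -11.9, 201.3]
ee_rot: [0.0, 0.58, 0.814, 0.0]
force: [-0.7, 0.1, -0.5]
finger_gap: 0.445
```

Run:
```python
from kp import *
show()
from shot import grab
from geo import crop
grab('p'); crop('pics/p_side.png',280,140,90,80,8,'pics/p_s1.png')
```

```text
t 26.5 p [624.3 -11.9 201.3] yaw 1.9036 tilt 0.0 gap 0.445 F [-0.7  0.1 -0.5] q [-0.21  0.56  1.22  0.    1.37 -0.54]
```

View pics/p_s1.png

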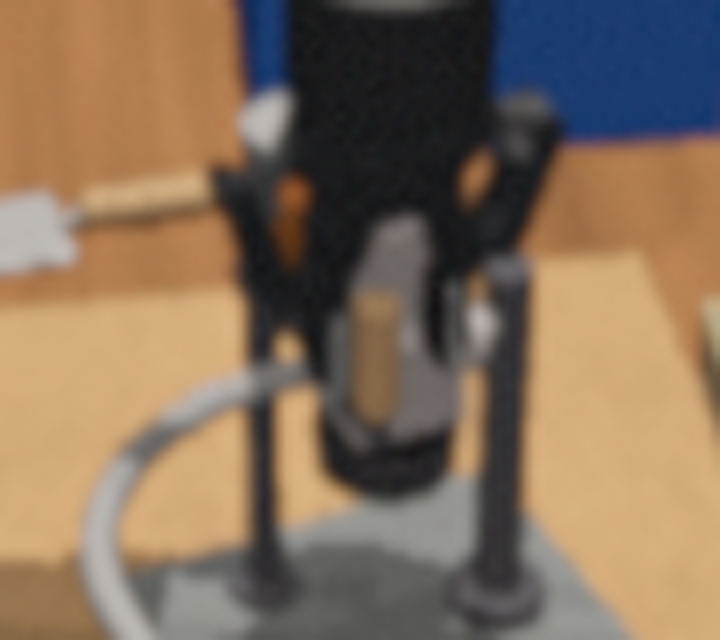

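Emit:
{"method": "send_rows", "body": {
  "series": "0 0 0 0 0 -0.03 0.1;0 0 0 0 0 -0.04 0.1;0 0 0 0 0 -0.05 0.1;0 0 0 0 0 -0.05 0.1;0 0 0 0 0 -0.06 0.1;0 0 0 -0.08 -0.05 -0.02 0.1;0 0 0 -0.12 -0.05 0 0.1;0 0 0 -0.12 -0.05 0 0.1;0 0 0 -0.12 0 0 0.1;0 0 0 -0.12 0 0 0.1;0 0 0 0 0 0 0.1;0 0 0 0 0 0 0.1"
}}

```text
t: 28.1
tool_pos: [640.6, -242.8, 302.3]
ee_rot: [0.0, 0.58, 0.814, 0.0]
force: [0.3, 0.1, 1.4]
finger_gap: 0.454
```

Run:
```python
from kp import *; from fit import proj,unproj
show()
from shot import grab
from geo import crop
grab('q'); crop('pics/q_side.png',280,130,90,80,8,'pics/q_s1.png');crop('pics/q_top.png',255,135,130,110,6,'pics/q_t1.png')
w=kw(0); print('expected handle top at k=0:',(proj('side',[w[0],w[1],235])[0]-(280,130)+.5)*8,(proj('top',[w[0],w[1],235])[0]-(255,135)+.5)*6)
```

```text
t 28.1 p [ 640.6 -242.8  302.3] yaw 1.9037 tilt 0.05 gap 0.454 F [0.3 0.1 1.4] q [-0.53  0.68  0.76  0.    1.7  -0.87]
expected handle top at k=0: [378.56804598 382.25356668] [399.34635209 256.01562333]
```

View pics/q_s1.png

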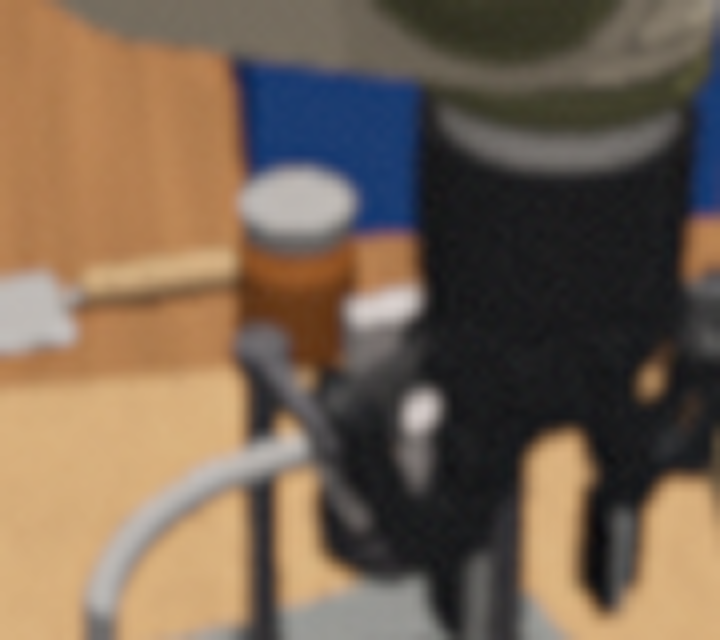

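View pics/q_t1.png

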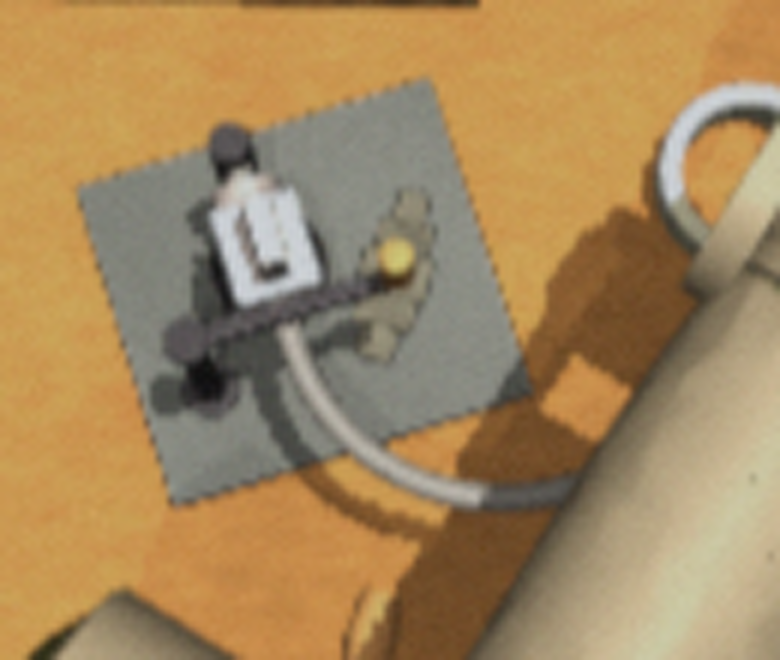

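Emit:
{"method": "send_rows", "body": {
  "series": "0 0 0 0 -0.08 0 0.1;0 0 0 -0.03 -0.11 0 0.1;0 0 0 -0.03 -0.11 0 0.1;0 0 0 -0.03 -0.11 0 0.1;0 0 0 -0.03 -0.08 0 0.1;0 0 0 0 0 0 0.1;0 0 0 0 0 0 0.1"
}}

```text
t: 29.08
tool_pos: [471.6, -351.7, 301.9]
ee_rot: [0.0, 0.58, 0.815, 0.0]
force: [-0.4, 0.0, -0.1]
finger_gap: 0.447
```

Run:
```python
from kp import *
show()
from shot import grab
from geo import crop
grab('r'); crop('pics/r_side.png',280,130,90,80,8,'pics/r_s1.png')
```

```text
t 29.075 p [ 471.6 -351.7  301.9] yaw 1.9045 tilt 0.05 gap 0.447 F [-0.4  0.  -0.1] q [-0.84  0.42  1.16  0.    1.56 -1.17]
```

View pics/r_s1.png

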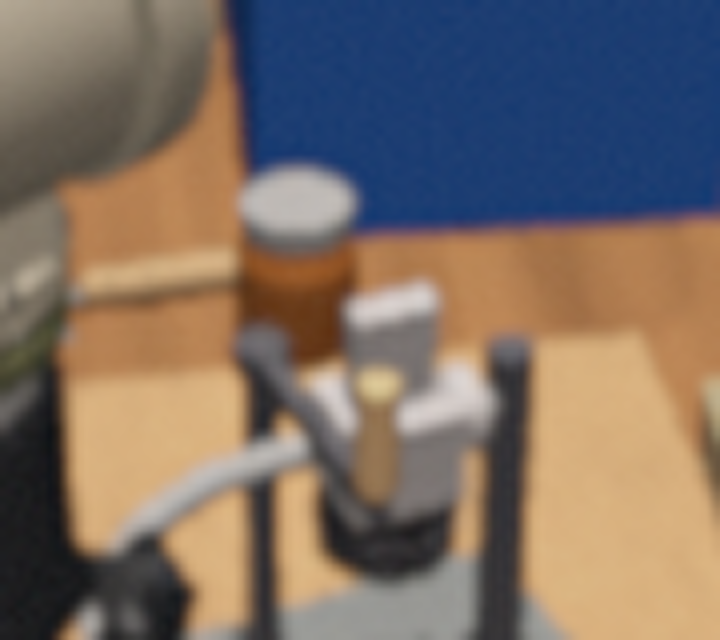

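View pics/r_top.png

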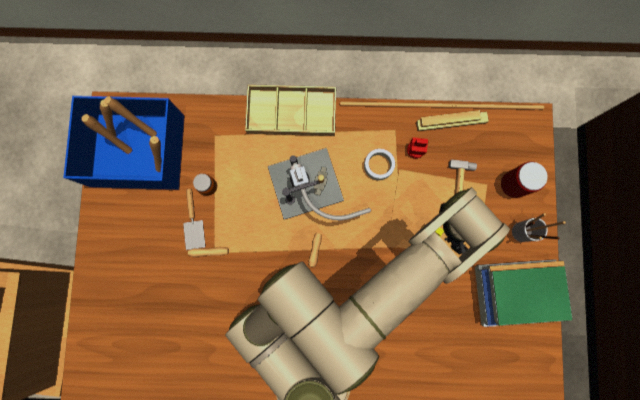

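The head hangs upright against the collar with the keeper square behind it. The handle top at (378,383) agrees with the expected shut position (378.6,382.3). The other items are where they were, and the arm is clear.

```bash
python3 -c "
from cell import order; print(order.hand_in())"
```

```text
the job is handed in; nothing more can be done
None
```

The lamp head is threaded onto the rod, home against the stop collar and hanging upright, with the keeper shut behind it. I handed the job in at about 29 s of the 70 s allowed; no verdict was reported.

- **Threading:** I pinched the tab, turned the head to follow the bend and slid it round. Side forces stayed under about 2 N until it met the collar. I pressed to about 11 N there, eased off, let the rod take the weight and released.
- **Keeper:** I swung the handle round with the fingers caged loosely about it until it met its stop, peaking at about 15 N, then backed off and withdrew.
- **Last checks:**
  - In the side picture the handle top is within a pixel of where it should be when shut; the top picture puts it within about 0.02 rad.
  - The head hangs upright against the collar in both views.
  - The blade and other things look unmoved by eye; the mallet is partly hidden by the arm in the last picture, and I did not measure any of them.
  - The wrist force reads close to zero, and nothing is touching the robot.
- **Disagreements:** The two cameras gave stand positions about 3–4 mm apart, so I used a blend weighted to the side camera, which matched the gripper best. The head met the collar about 2 mm further on than that fit predicted.

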